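# Index the plug-cleaning carousel by its pull knob and load the next plug

### The arm

A 7-joint arm with a two-finger parallel gripper is mounted at the origin on a cart in front of the work surface, level with it; the furniture and walls round the work are solid. World frame = base frame: x ahead of the robot, y to its left, z up, the work surface at z = 0. Lengths are in m, angles in rad, forces in N, time in s.
With the tool pointing down it reaches from about 0.425 to 0.875 m from the base axis. Payload 9.9 kg.
Tool frame: the origin (TCP) lies between the finger pads; the fingertips stand 8 mm ahead of it and the grasp point (between the pads) lies 11 mm behind it (ctrl.tip_extent is the distance from the TCP to the fingertips, in m); z points along the fingers, y is the line along which they close (so a half turn about z gives the same grasp; the last joint's range is limited). The gripper opens to 85 mm and grips with 20 to 120 N. Pads are 22 mm wide; open, the fingers measure 114 mm over their backs; the gripper's body (76 mm by 85 mm) begins 54 mm behind the grasp point. The pads swing forward as they close: fully open they stand 13 mm farther back than shut.
Start: joints at [1.122, 0.576, 0.025, 1.437, -0.015, 1.129, -0.057], TCP at [0.241, -0.631, 0.212] pointing down, gripper open.
Joint ranges: [-2.76, 2.76], [-0.34, 2.15], [-1.52, 1.57], [0.19, 2.46], [-1.09, 4.23], [0.17, 1.99], [-2.82, 2.82]. Speed limits (rad/s): [2.22, 2.22, 3.01, 3.01, 3.14, 3.14, 3.14].

### API

Orientations are given as [roll, pitch, yaw] about the fixed x, y, z axes, in that order (R = Rz(yaw) Ry(pitch) Rx(roll)).
In Python, from workcell import ctrl gives the robot as it stands. The module is installed in compiled form; this text tells all that it offers.
- The arm moves only by the tool play_rows, never from a script. Its argument "steps" is a list of rows, each an object with "delta_pos": the shift along the tool's x, y, z scaled (see below), a list of three; "turn": the turn, a rotation vector about the tool's x, y, z scaled (see below), a list of three; "jaw": the gripper's target within -1 to 1 (fully open at 1, half-way at 0, shut at -1). A call has 1 to 5 rows; each row is the pose to reach, as a shift and turn from the pose commanded when the call began, along the tool's axes at that moment, turning the shorter way round; what a row does not reach only later rows make up. The controller multiplies each number of a shift by 0.8 m and each number of a turn by 360 degrees. A row lasts 1/12 s, in which the tool goes at most 41.7 mm and 7.16 degrees, less where a joint would pass 70% of its speed; a pose out of reach is approached as far as the arm can. A call with a number of a shift or a turn outside -1 to 1 is refused whole. A call with a gripper value outside its range is refused whole. The fingers move at their own pace and stop on an object; the grip force is fixed at half the most. Time passes only in rows, so rows that repeat a pose let the fingers close. It gives the time, the measured TCP pose, the force, the opening and the grip force at its end, in the units of the state.
- ctrl.state(): the state, without advancing time (a new reading comes with each control period).
- ctrl.capture(name): name is "scene" or "top" or "wrist"; returns a dict with "frame" (480x640x3 uint8, blue, green, red), "depth" (480x640 float32, m along the optical axis (not along the pixel's ray), 0 where there is no reading), "fx", "fy", "cx", "cy" (pixels), "cam_to_world" (4x4, takes a point from camera to world coordinates); the wrist camera has in their place "tool_from_camera" (4x4, takes a point from camera to tool coordinates, whose origin is the TCP and whose axes are the flange's). Camera axes: x right, y up, looking along -z (the intrinsics and any distortion apply to the point x, -y, -z); pixel columns grow to the right and rows downward; lengths in m; the calibration is good to about 2 mm. The wrist camera is an equidistant fisheye: a pixel r from the principal point sees the ray r / f radians off the axis. A picture is of the moment at which its call begins: read the wrist's pose just before it.
- ctrl.finish_job(): hands the job in; it is judged then, once.
The state is a dict: "time": time; "joints": joint angles; "joint_vel": joint speeds; "joint_efforts": joint torques, N m; "position": TCP position; "tcp_rot": TCP orientation; "wrist_force": force on the tool from outside, world axes, zero at the start; "moment": the same for the moment, N m; "grip_width": finger opening in m; "finger_force": force on a finger pad.
Only numpy, scipy, OpenCV 4.12 (cv2) and the standard library are available. Lean on these libraries where they do the work, as an engineer would, in place of code of your own. Each camera call takes 0.05 s, during which the arm holds its last target. There are 200 camera calls.

### The job

The carousel is locked with a finished plug at its front: pull the black locking knob straight out until it snaps and stays out, turn the carousel by its centre grip until the one empty cradle stands at the front above the knob, and push the knob fully home again so that its pin locks the carousel there. Then lay the loose audio plug in that cradle like its neighbours, metal shell outwards and cable boot towards the centre, and let go. Leave the other things on the bench where they stand.

Things in the scene. Friction and masses are not known exactly. Their poses are not given: they have to be found in the camera images.
- jig: the carousel's fixed grey base on the bench, 144 mm across. Origin: on the bench, on the carousel's vertical axis. Its -x axis points to its front, where a 34 mm wide, 48 mm high housing (80 to 100 mm from the axis) carries the pull knob. The turning steel plate on it is 148 mm across, its top 40 mm above the bench; six V cradles stand on it every 60 degrees, five with plugs in them (tops 68 mm above the bench, outer ends 80 mm from the axis)
- turntable (a joint): angle of the carousel in its base, rad, counter-clockwise from above; 0 when the empty cradle stands at the front, right above the pull knob. It starts near +1.05 (one station off), locked by the pin (0.02 rad of play; do not force it). Free range -3.14 to 3.14; it stays where it is left (0.06 N m of friction). The pin only enters a notch of the plate's rim (one below each cradle) and centres the last 0.04 rad itself; a pin pushed in elsewhere stops on the rim
- pull_knob (a joint): how far the pull knob is out, m: 0 fully home (pin in a notch), 0.012 at the outer detent, where it stays. An over-centre spring drives it to whichever end is nearer; it takes about 8 N to leave either end, and both ends are hard stops
- knob_middle (a point): centre of the pull knob: a fluted black knob, 25 mm across and 22 mm long, its axis level, 33 mm above the bench. It moves along the base's -x axis as it is pulled. The bare bench lies below it and free room on both sides of it; pulled out or home, nothing else stands within 12 mm of its centre along its axis
- centre_grip (a point): centre of the black bar on top of the carousel's hub, by which it is turned: 46 mm long, 16 mm wide, 24 mm high, its top 107 mm above the bench. The point's axes turn with the carousel; the bar's long side lies 30 degrees clockwise (from above) of its x axis
- empty_cradle (a point): where the middle of a plug's shell lies when it rests in the empty cradle: 61 mm from the carousel's axis and 58.6 mm above the bench. The aluminium V block below it is 15 mm wide, 30 mm long, its upper edges 6 mm below this point. The axes turn with the carousel: -x points outwards along the cradle, +x to the hub, z up
- plug_shell (a point): middle of the metal shell of the loose plug, on its axis; the plug lies on the bench, so 10 mm above it. The shell is a cylinder 19 mm across and 38 mm long, the place to grip it; the whole plug is 64 mm long. Its y axis runs along the plug: -y to the open metal end (19 mm off), +y to the thin black cable boot (ends 45 mm off)
- plug_boot (a point): point on the plug's axis near the tip of its black cable boot, 41 mm from the middle of the shell in the plug's +y direction
- capacitor: upright blue capacitor, 35 mm across, 56 mm high; origin under its centre. A bystander to leave alone
- tape: flat roll of black tape, 68 mm across, 19 mm high; origin under its centre. A bystander to leave alone
There are look-alikes about, which are no part of the job. What is meant by the part that bears plug_shell is not green or purple, and is the smaller of those in its own colour.

How it is judged:
By the outcome, as a careful person would: the job done as asked, in the order asked, and still so for the second after the job is handed in, with the robot touching nothing.
It also fails if it takes over 72 s, if anything falls off the work surface, if the arm or the gripper's body presses on something with over 40 N, if the wrist force passes 120 N, or if a joint passes its speed limit or range.

## Working session

There is one attempt and no reset: what is moved stays moved. The work goes in short steps, Python scripts to look and compute and a tool call to move; the robot and the scene stay as the last step left them, time stands still between calls to the robot, and variables do not carry over. Pictures are saved under pics/ and viewed, at most 12 in all, crops included, and the job is handed in when it is done.

Besides the shell and the picture viewer there is one more tool, called after "Emit:" as a command line: name --argument value ..., lists and objects as JSON in quotes. play_rows: Moves the arm, as the interface text tells. Its arguments: {"type":"object","properties":{"steps":{"type":"array"}},"required":["steps"]}

```bash
mkdir -p pics; cat > h.py <<'E'
import numpy as np, cv2
from workcell import ctrl
from scipy.spatial.transform import Rotation as Ro
def ray(c,u,v):
    M=c["cam_to_world"];d=np.array([(u-c["cx"])/c["fx"],-(v-c["cy"])/c["fy"],-1.])
    return M[:3,3],M[:3,:3]@d
def onz(c,u,v,z):
    o,d=ray(c,u,v);return o+d*(z-o[2])/d[2]
def proj(c,p):
    M=c["cam_to_world"];q=M[:3,:3].T@(np.array(p)-M[:3,3])
    return c["cx"]-c["fx"]*q[0]/q[2], c["cy"]+c["fy"]*q[1]/q[2]
def cloud(c):
    v,u=np.mgrid[:480,:640];d=c["depth"];M=c["cam_to_world"]
    p=np.stack([(u-c["cx"])/c["fx"]*d,-(v-c["cy"])/c["fy"]*d,-d],-1)
    return p@M[:3,:3].T+M[:3,3]
def rel(target,rpy=None,R=None):
    """scaled shift & turn from current pose"""
    s=ctrl.state();R0=Ro.from_euler("xyz",s["tcp_rot"]) if len(s["tcp_rot"])==3 else None
    d=R0.inv().apply(np.array(target)-s["position"])/0.8
    R1=R or (Ro.from_euler("xyz",rpy) if rpy is not None else R0)
    t=(R0.inv()*R1).as_rotvec()/(2*np.pi)
    return d.round(4),t.round(4)
E
python3 - <<'E'
from h import *
import pickle
print(ctrl.state())
for n in("scene","top"):
    c=ctrl.capture(n);cv2.imwrite(f"pics/{n}0.png",c["frame"]);pickle.dump(c,open(n+".pkl","wb"))
    print(n,c["cam_to_world"].round(3).tolist(),c["fx"],c["cx"],c["cy"],[k for k in c])
print(ctrl.tip_extent)
E
```

```text
{'time': 0.0, 'joints': array([ 1.12221385,  0.57656116,  0.02481453,  1.43792146, -0.01501894,
        1.12899733, -0.0565062 ]), 'joint_vel': array([-3.55861517e-05,  8.09742859e-04,  5.71941718e-05, -1.56248863e-05,
       -1.22517537e-04,  5.96611659e-04, -3.59633944e-04]), 'joint_efforts': array([ 4.16526291e-05, -7.65770173e+01,  2.25033090e+00, -2.85971224e+01,
        1.51314080e-02,  1.24300036e-02,  2.48896788e-05]), 'position': array([ 0.24065314, -0.63011496,  0.21161774]), 'tcp_rot': array([-3.13989003e+00,  5.69369130e-05,  3.64826920e-01]), 'wrist_force': array([ 0.29116002,  0.26757605, -0.70888224]), 'moment': array([ 0.07798387, -0.01002849, -0.0007863 ]), 'finger_force': 0.0, 'grip_width': 0.085185931200928}
scene [[0.672, 0.373, -0.64, -0.298], [-0.741, 0.341, -0.579, -0.684], [0.003, 0.863, 0.505, 0.719], [0.0, 0.0, 0.0, 1.0]] 621.6510593303043 314.99026971515923 234.62321878672986 ['frame', 'depth', 'fx', 'fy', 'cx', 'cy', 'cam_to_world']
top [[0.021, 0.985, -0.172, 0.275], [-1.0, 0.024, 0.015, 0.062], [0.018, 0.171, 0.985, 1.41], [0.0, 0.0, 0.0, 1.0]] 580.0170738056173 318.1881859164131 240.16641022360307 ['frame', 'depth', 'fx', 'fy', 'cx', 'cy', 'cam_to_world']
0.008
```

View pics/scene0.png

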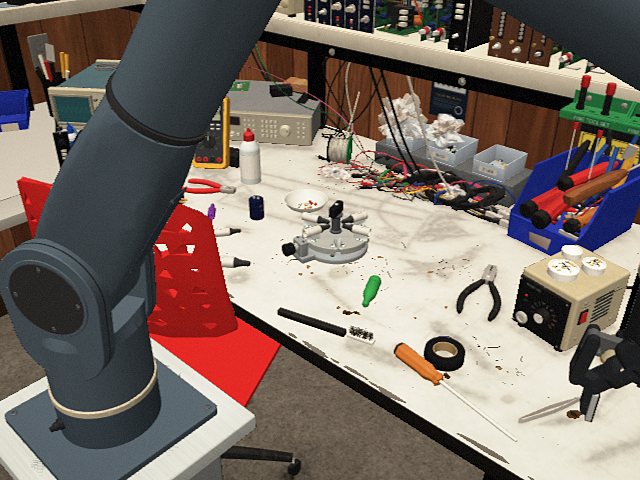

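View pics/top0.png

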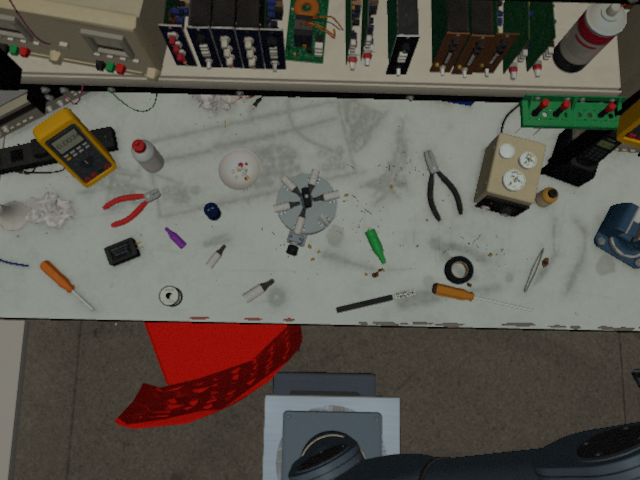

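The scene view shows the carousel at about (335,235), with its knob at (290,248). In the top view the carousel is at (306,203) and the knob at (292,250).

There are four plug-like things in the top view: purple (175,238), green (375,245), silver (217,256) and silver (260,290). Purple and green are excluded. The smaller silver one, at (217,256), fits the description. I'll confirm it in an enlarged crop.

```bash
python3 - <<'E'
from h import *
import pickle
c=pickle.load(open("top.pkl","rb"))
f=c["frame"]
cv2.imwrite("pics/crop1.png",cv2.resize(f[165:310,155:345],None,fx=4,fy=4,interpolation=cv2.INTER_CUBIC))
P=cloud(c)
print("bench z",np.median(P[270:300,300:330,2]))
hsv=cv2.cvtColor(f,cv2.COLOR_BGR2HSV)
# elevated things
H=P[...,2]
for (u0,u1,v0,v1) in((195,235,238,275),(235,282,270,308)):
    m=(f[v0:v1,u0:u1].max(2)<75).astype(np.uint8)
    n,l,s,ce=cv2.connectedComponentsWithStats(m)
    hh=H[v0:v1,u0:u1]>0.006
    n2,l2,s2,ce2=cv2.connectedComponentsWithStats(hh.astype(np.uint8))
    print([ (s[i,4],(ce[i]+[u0,v0]).round(1)) for i in range(1,n) if s[i,4]>8],[ (s2[i,4],(ce2[i]+[u0,v0]).round(1)) for i in range(1,n2) if s2[i,4]>8])
# carousel: points above 30mm near
m=(H>0.03)&(H<0.12)
sub=np.zeros_like(m);sub[165:260,265:350]=1
Q=P[m&sub];print(len(Q),Q.min(0),Q.max(0))
for lo,hi in((.036,.044),(.045,.05),(.05,.06),(.06,.075),(.095,.115)):
    q=P[sub&(H>lo)&(H<hi)]; print(lo,len(q), q.mean(0).round(4))
q=P[sub&(H>.036)&(H<.044)]
(x,y),r=cv2.minEnclosingCircle(q[:,:2].astype(np.float32));print(x,y,r)
E
```

```text
bench z -0.0007045765939187598
[(np.int32(42), array([220.8, 249.5]))] [(np.int32(173), array([215.6, 257.1]))]
[(np.int32(77), array([266.6, 284.1]))] [(np.int32(293), array([257.1, 290.7]))]
3251 [ 0.47753294 -0.00581793  0.03007672] [0.68637258 0.14894691 0.11313424]
0.036 1593 [0.5946 0.0725 0.0398]
0.045 209 [0.5524 0.0737 0.047 ]
0.05 160 [0.593  0.076  0.0565]
0.06 737 [0.6118 0.0788 0.0653]
0.095 139 [0.6034 0.0717 0.1054]
0.5777692794799805 0.08020029217004776 0.10180189460515976
```

View pics/crop1.png

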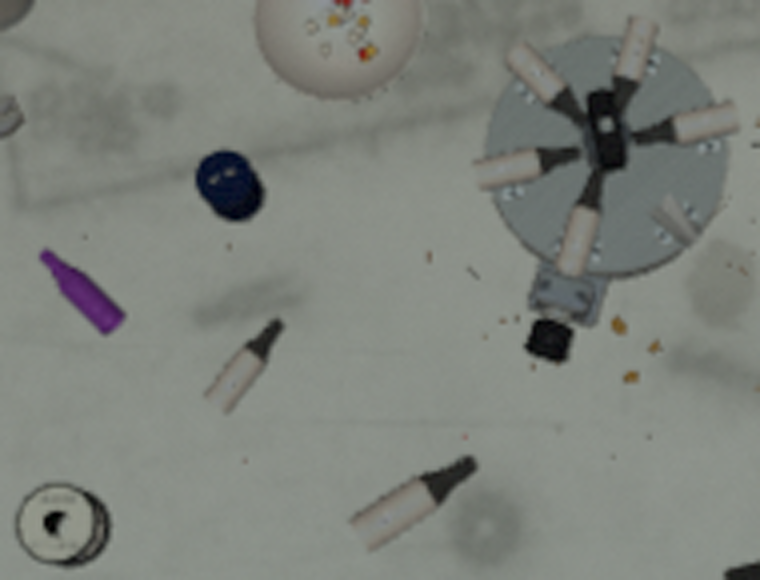

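The crop confirms it. The silver/black plug at crop (245,365), which is top (216,256), is clearly smaller than the one at crop (410,505). The empty cradle at crop (677,220) is one station counter-clockwise of the front. Next I'll work out rough positions and move the wrist camera closer.

```bash
python3 - <<'E'
from h import *
import pickle
c=pickle.load(open("top.pkl","rb"))
print("plug",onz(c,215.6,257.1,.01),"boot",onz(c,221,249,.01),"knob",onz(c,155+550/4,165+340/4,.04),"bar",onz(c,155+606/4,165+130/4,.107))
print(rel((0.47,0.13,0.32),(np.pi,0,2.6)))
E
```

```text
plug [0.47189924 0.28952818 0.01      ] boot [0.49211932 0.2774292  0.01      ] knob [0.48907374 0.10240875 0.04      ] bar [0.60205326 0.07158258 0.107     ]
(array([ 0.6069, -0.7856, -0.1342]), array([-1.000e-04, -2.000e-04, -3.557e-01]))
```

Emit:
play_rows --steps '[{"delta_pos":[0.045,-0.027,-0.014],"turn":[0,0,-0.018],"jaw":1},{"delta_pos":[0.09,-0.054,-0.028],"turn":[0,0,-0.036],"jaw":1},{"delta_pos":[0.135,-0.081,-0.042],"turn":[0,0,-0.054],"jaw":1},{"delta_pos":[0.18,-0.108,-0.056],"turn":[0,0,-0.072],"jaw":1},{"delta_pos":[0.225,-0.135,-0.07],"turn":[0,0,-0.09],"jaw":1}]'

```text
time: 0.52
position: [0.3658, -0.4705, 0.2664]
tcp_rot: [-3.141, 0.0, 0.936]
wrist_force: [0.3, -0.0, 0.8]
grip_width: 0.0853
finger_force: 0.0
```

```bash
python3 - <<'E'
from h import *
print(ctrl.state()["position"],rel((0.52,-0.27,0.32),(np.pi,0,1.5)))
E
```

```text
[ 0.36579937 -0.47045417  0.26642054] (array([ 0.3161,  0.0065, -0.067 ]), array([-0.0001, -0.    , -0.0898]))
```

Emit:
play_rows --steps '[{"delta_pos":[0.052,0.001,-0.013],"turn":[0,0,-0.018],"jaw":1},{"delta_pos":[0.104,0.002,-0.026],"turn":[0,0,-0.036],"jaw":1},{"delta_pos":[0.156,0.004,-0.04],"turn":[0,0,-0.054],"jaw":1},{"delta_pos":[0.208,0.005,-0.053],"turn":[0,0,-0.072],"jaw":1},{"delta_pos":[0.26,0.006,-0.066],"turn":[0,0,-0.09],"jaw":1}]'

```text
time: 0.93
position: [0.4902, -0.3114, 0.3179]
tcp_rot: [-3.141, 0.0, 1.501]
wrist_force: [1.5, -0.4, -1.0]
grip_width: 0.0851
finger_force: 0.0
```

```bash
python3 - <<'E'
from h import *
print(ctrl.state()["position"],rel((0.49,-0.07,0.32),(np.pi,0,2.1)))
E
```

```text
[ 0.49016292 -0.3114245   0.31792743] (array([ 0.301 , -0.0212, -0.0026]), array([-0.    , -0.    , -0.0953]))
```

Emit:
play_rows --steps '[{"delta_pos":[0.052,-0.004,0],"turn":[0,0,-0.018],"jaw":1},{"delta_pos":[0.104,-0.008,0],"turn":[0,0,-0.036],"jaw":1},{"delta_pos":[0.156,-0.012,0],"turn":[0,0,-0.054],"jaw":1},{"delta_pos":[0.208,-0.015,0],"turn":[0,0,-0.072],"jaw":1},{"delta_pos":[0.26,-0.018,0],"turn":[0,0,-0.09],"jaw":1}]'

```text
time: 1.35
position: [0.4901, -0.103, 0.3173]
tcp_rot: [-3.141, 0.0, 2.067]
wrist_force: [1.9, 0.4, -0.5]
grip_width: 0.0851
finger_force: 0.0
```

```bash
python3 - <<'E'
from h import *
print(ctrl.state()["position"],rel((0.47,0.13,0.30),(np.pi,0,2.6)))
E
```

```text
[ 0.49008649 -0.10299667  0.31733122] (array([0.2681, 0.1165, 0.0216]), array([-0.0001, -0.    , -0.0849]))
```

Emit:
play_rows --steps '[{"delta_pos":[0.06,0.02,0.01],"turn":[0,0,-0.018],"jaw":1},{"delta_pos":[0.11,0.04,0.02],"turn":[0,0,-0.036],"jaw":1},{"delta_pos":[0.15,0.06,0.022],"turn":[0,0,-0.054],"jaw":1},{"delta_pos":[0.19,0.075,0.022],"turn":[0,0,-0.072],"jaw":1},{"delta_pos":[0.23,0.09,0.022],"turn":[0,0,-0.085],"jaw":1}]'

```text
time: 1.77
position: [0.4665, 0.0939, 0.2997]
tcp_rot: [-3.142, -0.001, 2.603]
wrist_force: [0.5, 0.4, 0.3]
grip_width: 0.0854
finger_force: 0.0
```

```bash
python3 - <<'E'
from h import *
import pickle
s=ctrl.state();c=ctrl.capture("wrist");c["state"]=s
pickle.dump(c,open("w1.pkl","wb"));cv2.imwrite("pics/w1.png",c["frame"])
print(s["position"],s["tcp_rot"],c["tool_from_camera"].round(3),c["fx"],c["cx"],c["cy"],c["frame"].shape)
E
```

```text
[0.46651508 0.09394632 0.29965932] [-3.14159001e+00 -5.24943204e-04  2.60272179e+00] [[ 0.     0.95   0.311  0.08 ]
 [ 1.    -0.     0.     0.   ]
 [ 0.     0.311 -0.95  -0.162]
 [ 0.     0.     0.     1.   ]] 371.64829954431775 317.99831774764976 237.24389184941631 (480, 640, 3)
```

View pics/w1.png

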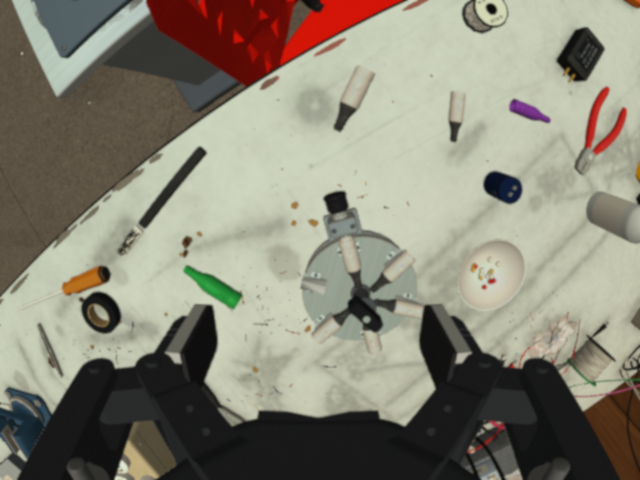

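The wrist view shows the carousel plate around (358,285), the knob at (336,203), the small silver plug at (456,112) and the centre bar at (368,315). I'll measure these from the wrist depth cloud.

```bash
cat >> h.py <<'E'
def wray(c,u,v):
    u=np.asarray(u,float);v=np.asarray(v,float)
    x=(u-c["cx"])/c["fx"];y=(v-c["cy"])/c["fy"];r=np.hypot(x,y)+1e-12
    d=np.stack([np.sin(r)*x/r,-np.sin(r)*y/r,-np.cos(r)],-1)
    s=c["state"];R=Ro.from_euler("xyz",s["tcp_rot"]).as_matrix()@c["tool_from_camera"][:3,:3]
    o=s["position"]+Ro.from_euler("xyz",s["tcp_rot"]).as_matrix()@c["tool_from_camera"][:3,3]
    return o,d,R
def wonz(c,u,v,z):
    o,d,R=wray(c,u,v);D=d@R.T
    return o+D*((z-o[2])/D[...,2])[...,None]
def wcloud(c):
    v,u=np.mgrid[:480,:640];o,d,R=wray(c,u,v)
    return o+(d/-d[...,2:]*c["depth"][...,None])@R.T
def wcap():
    s=ctrl.state();c=ctrl.capture("wrist");c["state"]=s;return c
def axis(p):
    m=p.mean(0);w,V=np.linalg.eigh(np.cov((p-m).T));return m,V[:,-1],np.sqrt(w)
E
python3 - <<'E'
from h import *
import pickle
from scipy.optimize import least_squares
c=pickle.load(open("w1.pkl","rb"));P=wcloud(c);f=c["frame"];H=P[...,2]
v,u=np.mgrid[:480,:640]
print("bench",np.median(H[130:160,250:300]))
reg=(u>285)&(u<430)&(v>180)&(v<365)
print("hist",np.histogram(H[reg],bins=np.arange(0,.12,.01))[0])
m=reg&(H>.036)&(H<.044)&(f.max(2)>80)
cn=max(cv2.findContours(m.astype(np.uint8),0,2)[0],key=cv2.contourArea)[:,0]
# outer rim points: convex hull samples on plane z=.04
p=wonz(c,cn[:,0],cn[:,1],.04)[:,:2]
r=least_squares(lambda q:np.hypot(p[:,0]-q[0],p[:,1]-q[1])-.074,[.602,.072],loss="soft_l1",f_scale=.001)
print("axis",r.x,np.median(abs(r.fun)))
bar=reg&(H>.1)&(H<.115);q=wonz(c,u[bar],v[bar],.107)[:,:2]
(b,wh,a)=cv2.minAreaRect(q.astype(np.float32)*1000);m_,d,w=axis(q);print("bar",m_,b,wh,a,np.degrees(np.arctan2(d[1],d[0])),bar.sum())
kn=(u>318)&(u<355)&(v>188)&(v<216)&(f.max(2)<70)
print("knob px",u[kn].mean(),v[kn].mean(),"top-cloud",np.median(P[kn],0),P[kn].min(0),P[kn].max(0))
q=P[kn&(H>.036)];print("knobtop",axis(q[:,:2]),len(q))
ho=reg&(v<250)&(H>.045)&(H<.051)&(f.max(2)>80);q=P[ho][:,:2];print("housing",cv2.minAreaRect(q.astype(np.float32)*1000))
pr=(u>440)&(u<475)&(v>80)&(v<150)
pm=pr&(H>.006);q=P[pm];print("plug",axis(q[:,:2]),q.max(0),pm.sum())
bt=pr&(f.max(2)<90);print("boot",np.median(P[bt],0),bt.sum(),wonz(c,u[bt].mean(),v[bt].mean(),.01))
sh=pm&~bt&(f.min(2)>100);n,l,st,ce=cv2.connectedComponentsWithStats(sh.astype(np.uint8));print(st[1:],ce[1:]);print("shell",cv2.minAreaRect((P[sh][:,:2]*1000).astype(np.float32)))
E
```

```text
bench 0.00014068180377146966
hist [8191  264  126 2645 4634  465 2742    6  154  118  547]
axis [0.60053116 0.09817388] 0.013840476145564603
bar [0.60293975 0.07356705] (603.4275512695312, 73.63323974609375) (47.59225082397461, 17.681442260742188) 15.851330757141113 -165.3714475038715 547
knob px 336.0430107526882 202.14247311827958 top-cloud [0.48912368 0.10473405 0.04422401] [0.47802563 0.09230877 0.0091671 ] [0.51125443 0.11780404 0.04800882]
knobtop (array([0.48947956, 0.10453608]), array([0.28645118, 0.95809484]), array([0.00633067, 0.00639549])) 361
housing ((523.6212768554688, 99.6855239868164), (45.41261672973633, 31.83583641052246), 36.42463684082031)
plug (array([0.47106964, 0.28660157]), array([0.03376479, 0.99942981]), array([0.01630148, 0.01897923])) [0.50283981 0.31157029 0.46120163] 629
boot [0.48880933 0.27622366 0.0144165 ] 130 [0.49034785 0.27770278 0.01      ]
[[448  91  18  33 447]
 [473 123   1   1   1]
 [445 125   1   1   1]
 [449 124   1   2   2]
 [458 127   2   5   5]
 [450 128   1   2   2]
 [457 133   1   2   2]
 [466 133   1   1   1]
 [450 135   1   3   3]
 [442 136   1   1   1]
 [457 137   1   1   1]
 [450 139   2   3   4]
 [456 139   2   2   2]
 [473 145   1   1   1]] [[456.4787472  106.35123043]
 [473.         123.        ]
 [445.         125.        ]
 [449.         124.5       ]
 [458.6        129.        ]
 [450.         128.5       ]
 [457.         133.5       ]
 [466.         133.        ]
 [450.         136.        ]
 [442.         136.        ]
 [457.         137.        ]
 [450.25       140.25      ]
 [456.5        139.5       ]
 [473.         145.        ]]
shell ((427.0180358886719, 224.57949829101562), (176.8163604736328, 64.18043518066406), 51.983070373535156)
```

The bar and knob readings agree. The axis is at (0.603,0.0736), the base heading is about -15°, and the knob is at (0.489,0.1046). Now I'll go to the knob.

```bash
python3 - <<'E'
from h import *
print(rel((0.489,0.1046,0.14),(np.pi,0,np.radians(165))))
E
```

```text
(array([-0.0237,  0.0181,  0.2004]), array([ 0.0006, -0.0002, -0.0422]))
```

Emit:
play_rows --steps '[{"delta_pos":[-0.008,0.006,0.05],"turn":[0,0,-0.015],"jaw":1},{"delta_pos":[-0.016,0.012,0.1],"turn":[0,0,-0.03],"jaw":1},{"delta_pos":[-0.0237,0.0181,0.15],"turn":[0.0006,0,-0.0422],"jaw":1},{"delta_pos":[-0.0237,0.0181,0.2004],"turn":[0.0006,0,-0.0422],"jaw":1},{"delta_pos":[-0.0237,0.0181,0.2004],"turn":[0.0006,0,-0.0422],"jaw":1}]'

```text
time: 2.23
position: [0.4875, 0.0919, 0.1333]
tcp_rot: [-3.133, -0.01, 2.86]
wrist_force: [-1.6, -0.7, -0.3]
grip_width: 0.0854
finger_force: 0.0
```

```bash
python3 - <<'E'
from h import *
import pickle
c=wcap();pickle.dump(c,open("w2.pkl","wb"));cv2.imwrite("pics/w2.png",c["frame"])
P=wcloud(c);H=P[...,2];f=c["frame"]
near=np.hypot(P[...,0]-.489,P[...,1]-.1046)<.022
kn=near&(f.max(2)<70)&(H>.036)&(H<.05)
print(kn.sum(),P[kn].mean(0),P[kn].max(0),P[kn].min(0)) 
a=np.radians(-15);R=np.array([[np.cos(a),np.sin(a)],[-np.sin(a),np.cos(a)]])
q=(P[kn][:,:2]-[.6032,.0736])@R.T;print(np.percentile(q,[2,50,98],axis=0))
print(rel((0.489,0.1046,0.024),(np.pi,0,np.radians(165))), ctrl.state()["position"])
E
```

```text
999 [0.4893061  0.10427254 0.04341094] [0.5033246  0.11822659 0.04805982] [0.47790589 0.09081676 0.03600656]
[[-1.27273566e-01 -1.08465845e-02]
 [-1.18046836e-01 -1.14512405e-04]
 [-1.06456278e-01  1.16354998e-02]]
(array([0.0028, 0.0152, 0.141 ]), array([-0.0011, -0.0012, -0.0031])) [0.48882893 0.09280892 0.13686254]
```

View pics/w2.png

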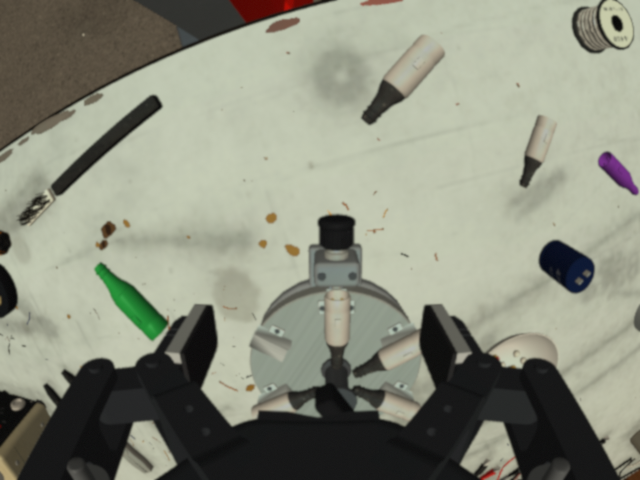

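The wrist view shows the knob at (337,232), to the right of the tool's midline (x≈318). The arm is still about 12 mm off and settling. I'll lower part of the way and re-check.

Emit:
play_rows --steps '[{"delta_pos":[0,0,0],"turn":[0,0,0],"jaw":1},{"delta_pos":[0,0,0],"turn":[0,0,0],"jaw":1}]'

```text
time: 2.45
position: [0.4925, 0.0944, 0.1419]
tcp_rot: [-3.139, 0.002, 2.86]
wrist_force: [-0.7, -0.8, -0.5]
grip_width: 0.0854
finger_force: 0.0
```

```bash
python3 - <<'E'
from h import *
s=ctrl.state();print(s["position"],s["tcp_rot"],s["joints"])
print(rel((0.4892,0.1043,0.06),(np.pi,0,np.radians(165))))
E
```

```text
[0.49252842 0.09438006 0.14185245] [-3.13930272e+00  2.25747692e-03  2.85982107e+00] [ 0.20481776  0.46996178 -0.7006434   1.96600329  0.4046915   0.84701002
  0.5727515 ]
(array([0.0077, 0.011 , 0.1023]), array([-0.0004,  0.0004, -0.0032]))
```

Emit:
play_rows --steps '[{"delta_pos":[0.0077,0.011,0.03],"turn":[0,0,-0.003],"jaw":1},{"delta_pos":[0.0077,0.011,0.07],"turn":[0,0,-0.003],"jaw":1},{"delta_pos":[0.0077,0.011,0.1],"turn":[0,0,-0.003],"jaw":1},{"delta_pos":[0.0077,0.011,0.1],"turn":[0,0,-0.003],"jaw":1},{"delta_pos":[0.0077,0.011,0.1],"turn":[0,0,-0.003],"jaw":1}]'

```text
time: 2.87
position: [0.4884, 0.1039, 0.061]
tcp_rot: [-3.138, 0.001, 2.879]
wrist_force: [0.3, -0.6, -0.1]
grip_width: 0.0854
finger_force: 0.0
```

```bash
python3 - <<'E'
from h import *
s=ctrl.state();print(s["position"],s["tcp_rot"],s["joint_vel"])
print(rel((0.4892,0.1043,0.024),(np.pi,0,np.radians(165))))
E
```

```text
[0.48838975 0.103884   0.06102056] [-3.13794567e+00  5.99582454e-04  2.87907933e+00] [ 0.01287699 -0.02515944 -0.01915616 -0.02160429 -0.00949491  0.00826612
  0.00538612]
(array([-0.0008,  0.0009,  0.0463]), array([-0.0006,  0.0001, -0.0001]))
```

Emit:
play_rows --steps '[{"delta_pos":[-0.0008,0.0009,0.023],"turn":[0,0,0],"jaw":1},{"delta_pos":[-0.0008,0.0009,0.046],"turn":[0,0,0],"jaw":1},{"delta_pos":[-0.0008,0.0009,0.046],"turn":[0,0,0],"jaw":1},{"delta_pos":[-0.0008,0.0009,0.046],"turn":[0,0,0],"jaw":0},{"delta_pos":[-0.0008,0.0009,0.046],"turn":[0,0,0],"jaw":-1}]'

```text
time: 3.28
position: [0.4897, 0.1045, 0.0248]
tcp_rot: [-3.139, 0.002, 2.879]
wrist_force: [-1.0, 0.4, 0.7]
grip_width: 0.064
finger_force: 0.0
```

Emit:
play_rows --steps '[{"delta_pos":[0,0,0],"turn":[0,0,0],"jaw":-1},{"delta_pos":[0,0,0],"turn":[0,0,0],"jaw":-1},{"delta_pos":[0,0,0],"turn":[0,0,0],"jaw":-1},{"delta_pos":[0,0,0],"turn":[0,0,0],"jaw":-1},{"delta_pos":[0,0,0],"turn":[0,0,0],"jaw":-1}]'

```text
time: 3.7
position: [0.4901, 0.1046, 0.0256]
tcp_rot: [-3.138, 0.004, 2.879]
wrist_force: [2.3, -0.8, 53.1]
grip_width: 0.0011
finger_force: 25.6
```

```bash
python3 - <<'E'
from h import *
c=wcap();cv2.imwrite("pics/w3.png",c["frame"]);print(ctrl.state())
s=ctrl.capture("scene");a=s["frame"][190:290,260:400]
cv2.imwrite("pics/s3.png",np.vstack([cv2.resize(c["frame"][200:480,140:500],(640,498))[:300],cv2.resize(a,(420,300),interpolation=2) if 0 else cv2.copyMakeBorder(cv2.resize(a,(420,300),interpolation=2),0,0,0,220,0)]))
E
```

```text
{'time': 3.75, 'joints': array([ 0.06780451,  0.63104331, -0.56117823,  2.08156527,  0.60760154,
        0.58812549,  0.38457213]), 'joint_vel': array([-5.07868295e-03,  4.84599093e-03, -1.42356396e-03,  2.50731656e-03,
        1.47743018e-03, -7.33765399e-03, -9.83519645e-05]), 'joint_efforts': array([ 4.13090095e+00, -4.60458004e+01, -5.49858492e-01, -9.87026542e+00,
        1.22904282e+00,  1.24266073e-01,  3.79081769e-02]), 'position': array([0.49130535, 0.10659216, 0.02611116]), 'tcp_rot': array([3.14090632, 0.00559876, 2.88008837]), 'wrist_force': array([-4.79676637, -2.13736325, 35.68950147]), 'moment': array([-0.82140639,  1.18878706, -0.08686348]), 'finger_force': 17.727795504033566, 'grip_width': -9.559205176480462e-05}
```

View pics/s3.png

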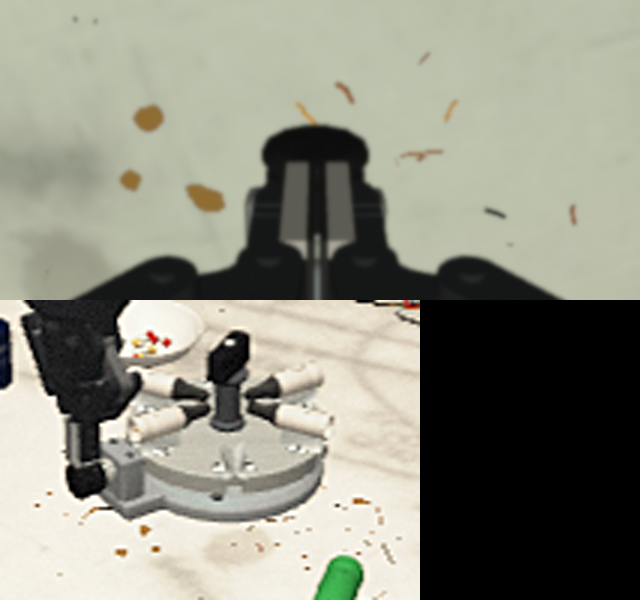

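The scene crop shows the fingers shut with the knob below or in front of the tips, so the knob is not between the pads. I'll measure where the tips really are from depth.

```bash
python3 - <<'E'
from h import *
c=wcap();P=wcloud(c);H=P[...,2]
T=Ro.from_euler("xyz",c["state"]["tcp_rot"]).as_matrix()
Q=(P-c["state"]["position"])@T
sx=360/640
for v in (270,275,280,290,300,310,320,330,340):
    print(v,[(u,Q[v,u].round(3).tolist(),round(float(H[v,u]),3)) for u in (300,305,318,328)])
print(ctrl.state()["wrist_force"])
E
```

```text
270 [(300, [0.01, -0.008, 0.001], 0.025), (305, [0.01, -0.006, 0.001], 0.025), (318, [0.01, 0.0, 0.002], 0.024), (328, [-0.0, 0.006, 0.026], 0.001)]
275 [(300, [0.011, -0.008, -0.005], 0.031), (305, [0.01, -0.006, -0.004], 0.03), (318, [0.011, 0.0, -0.006], 0.032), (328, [0.011, 0.005, -0.005], 0.031)]
280 [(300, [0.011, -0.008, -0.011], 0.037), (305, [0.01, -0.006, -0.01], 0.036), (318, [0.01, 0.0, -0.01], 0.036), (328, [0.01, 0.005, -0.009], 0.035)]
290 [(300, [0.01, -0.008, -0.019], 0.045), (305, [0.01, -0.005, -0.019], 0.045), (318, [0.01, 0.0, -0.019], 0.045), (328, [0.009, 0.004, -0.018], 0.044)]
300 [(300, [0.005, -0.008, -0.019], 0.045), (305, [0.011, -0.005, -0.031], 0.057), (318, [0.012, 0.0, -0.032], 0.058), (328, [0.011, 0.004, -0.031], 0.057)]
310 [(300, [0.08, 0.0, -0.162], 0.187), (305, [0.011, -0.005, -0.038], 0.064), (318, [0.011, 0.0, -0.039], 0.065), (328, [0.011, 0.004, -0.039], 0.065)]
320 [(300, [0.011, -0.006, -0.046], 0.072), (305, [0.011, -0.004, -0.046], 0.072), (318, [0.011, 0.0, -0.047], 0.073), (328, [0.011, 0.004, -0.047], 0.073)]
330 [(300, [0.011, -0.006, -0.053], 0.079), (305, [0.012, -0.004, -0.054], 0.08), (318, [0.011, 0.0, -0.053], 0.079), (328, [0.012, 0.004, -0.054], 0.08)]
340 [(300, [0.012, -0.006, -0.06], 0.086), (305, [0.013, -0.004, -0.061], 0.087), (318, [0.01, 0.0, -0.057], 0.083), (328, [0.012, 0.003, -0.06], 0.086)]
[-4.18538517  1.18533569 40.29373452]
```

Emit:
play_rows --steps '[{"delta_pos":[0,0,0],"turn":[0,0,0],"jaw":1},{"delta_pos":[0,0,-0.03],"turn":[0,0,0],"jaw":1},{"delta_pos":[0,0,-0.06],"turn":[0,0,0],"jaw":-1},{"delta_pos":[0,0,-0.08],"turn":[0,0,0],"jaw":-1},{"delta_pos":[0,0,-0.08],"turn":[0,0,0],"jaw":-1}]'

```text
time: 4.27
position: [0.4901, 0.1051, 0.0896]
tcp_rot: [-3.14, 0.003, 2.879]
wrist_force: [1.4, -0.2, 0.4]
grip_width: 0.0001
finger_force: 0.0
```

Emit:
play_rows --steps '[{"delta_pos":[0,0,0],"turn":[0,0,0],"jaw":-1},{"delta_pos":[0,0,0],"turn":[0,0,0],"jaw":-1},{"delta_pos":[0,0,0],"turn":[0,0,0],"jaw":-1}]'

```text
time: 4.52
position: [0.488, 0.104, 0.0859]
tcp_rot: [-3.137, -0.002, 2.879]
wrist_force: [0.4, 0.2, 0.3]
grip_width: 0.0004
finger_force: 0.0
```

```bash
python3 - <<'E'
from h import *
print(ctrl.state())
c=wcap();P=wcloud(c);H=P[...,2]
T=Ro.from_euler("xyz",c["state"]["tcp_rot"]).as_matrix()
Q=(P-c["state"]["position"])@T
for v in range(255,320,4):
    print(v,[(u,Q[v,u].round(3).tolist()) for u in (305,318,328)])
cv2.imwrite("pics/w4.png",c["frame"][180:480,120:520])
a=np.radians(-15);R=np.array([[np.cos(a),np.sin(a)],[-np.sin(a),np.cos(a)]])
kn=(np.hypot(P[...,0]-.489,P[...,1]-.1046)<.03)&(c["frame"].max(2)<70)&(H>.03)&(H<.05)
q=(P[kn][:,:2]-[.6032,.0736])@R.T;print(kn.sum(),np.percentile(q,[2,50,98],axis=0))
E
```

```text
{'time': 4.5167, 'joints': array([ 0.13922984,  0.54551455, -0.6514084 ,  2.03019486,  0.49528835,
        0.72930746,  0.48575608]), 'joint_vel': array([-0.0023459 ,  0.00415576, -0.00253612, -0.00142786, -0.00315284,
        0.00142675,  0.00173126]), 'joint_efforts': array([ 1.19069014e-01, -6.01678920e+01, -7.63676763e+00, -1.86251253e+01,
        1.75428396e-02,  2.00515834e-02, -3.59373837e-03]), 'position': array([0.48797578, 0.10404637, 0.08586987]), 'tcp_rot': array([-3.13706528e+00, -1.89620463e-03,  2.87930251e+00]), 'wrist_force': array([0.43001003, 0.19489799, 0.25092065]), 'moment': array([-0.02078125,  0.01476697, -0.02002915]), 'finger_force': 0.0, 'grip_width': 0.000360873313307699}
255 [(305, [0.003, -0.007, 0.042]), (318, [0.004, 0.0, 0.038]), (328, [0.003, 0.006, 0.04])]
259 [(305, [-0.0, -0.007, 0.042]), (318, [0.001, 0.0, 0.04]), (328, [0.0, 0.006, 0.042])]
263 [(305, [-0.003, -0.008, 0.042]), (318, [-0.002, 0.0, 0.04]), (328, [-0.003, 0.006, 0.042])]
267 [(305, [-0.005, -0.008, 0.043]), (318, [-0.004, 0.0, 0.039]), (328, [-0.005, 0.006, 0.041])]
271 [(305, [-0.
[... 627 characters left out ...]
), (328, [0.011, 0.004, -0.026])]
299 [(305, [0.011, -0.005, -0.031]), (318, [0.011, 0.0, -0.03]), (328, [0.012, 0.004, -0.031])]
303 [(305, [0.011, -0.005, -0.034]), (318, [0.011, 0.0, -0.034]), (328, [0.011, 0.004, -0.034])]
307 [(305, [0.012, -0.005, -0.037]), (318, [0.011, 0.0, -0.037]), (328, [0.011, 0.004, -0.036])]
311 [(305, [0.011, -0.005, -0.04]), (318, [0.011, 0.0, -0.039]), (328, [0.011, 0.004, -0.039])]
315 [(305, [0.011, -0.005, -0.042]), (318, [0.011, 0.0, -0.043]), (328, [0.011, 0.004, -0.043])]
319 [(305, [0.011, -0.004, -0.046]), (318, [0.012, 0.0, -0.047]), (328, [0.011, 0.004, -0.046])]
1562 [[-0.1275167  -0.01141564]
 [-0.11941244  0.0001697 ]
 [-0.10661442  0.01206855]]
```

View pics/w4.png

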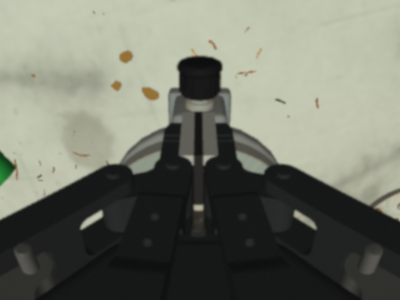

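The picture shows the shut fingertips ending at about crop (200,110), with the knob intact beyond at (200,78). By depth, the real tips are about 20 mm *behind* the reported TCP, not 8 mm ahead, and the earlier contact on the knob's top (z≈45 mm at TCP 25 mm) agrees. So I'll use tips = TCP − 0.020 m. The knob is still home, so I'll go about 32 mm lower and grip again.

Emit:
play_rows --steps '[{"delta_pos":[0,0,0],"turn":[0,0,0],"jaw":1},{"delta_pos":[0,0,0],"turn":[0,0,0],"jaw":1},{"delta_pos":[0,0,0],"turn":[0,0,0],"jaw":1},{"delta_pos":[0,0,0],"turn":[0,0,0],"jaw":1},{"delta_pos":[0,0,0],"turn":[0,0,0],"jaw":1}]'

```text
time: 4.98
position: [0.4885, 0.1044, 0.0866]
tcp_rot: [-3.138, -0.001, 2.879]
wrist_force: [-0.7, -0.0, 0.3]
grip_width: 0.0605
finger_force: 0.0
```

```bash
python3 - <<'E'
from h import *
s=ctrl.state();print(s["position"],s["grip_width"])
print(rel((0.4888,0.1043,-0.007),(np.pi,0,np.radians(165))))
c=wcap();P=wcloud(c);H=P[...,2]
T=Ro.from_euler("xyz",c["state"]["tcp_rot"]).as_matrix()
Q=(P-c["state"]["position"])@T
m=(abs(Q[...,0])<.02)&(abs(abs(Q[...,1])-.05)<.015)&(Q[...,2]<-.005);print("open tip",np.percentile(Q[m],[1,50,99],axis=0),m.sum())
E
```

```text
[0.48851736 0.10442532 0.08661174] 0.060453517458838174
(array([-0.0005,  0.0004,  0.117 ]), array([-0.0006, -0.0001, -0.0001]))
open tip [[-0.01081792 -0.06391173 -0.12564566]
 [ 0.01069636  0.03506049 -0.09462369]
 [ 0.01408301  0.0640604  -0.03805281]] 26845
```

Emit:
play_rows --steps '[{"delta_pos":[0,0,0.03],"turn":[0,0,0],"jaw":1},{"delta_pos":[0,0,0.06],"turn":[0,0,0],"jaw":1},{"delta_pos":[0,0,0.09],"turn":[0,0,0],"jaw":1},{"delta_pos":[0,0,0.117],"turn":[0,0,0],"jaw":1},{"delta_pos":[0,0,0.117],"turn":[0,0,0],"jaw":1}]'

```text
time: 5.45
position: [0.4865, 0.1035, -0.0098]
tcp_rot: [-3.136, -0.005, 2.88]
wrist_force: [0.6, -0.1, 0.5]
grip_width: 0.0853
finger_force: 0.0
```

Emit:
play_rows --steps '[{"delta_pos":[0,0,0],"turn":[0,0,0],"jaw":-0.2},{"delta_pos":[0,0,0],"turn":[0,0,0],"jaw":-1},{"delta_pos":[0,0,0],"turn":[0,0,0],"jaw":-1},{"delta_pos":[0,0,0],"turn":[0,0,0],"jaw":-1},{"delta_pos":[0,0,0],"turn":[0,0,0],"jaw":-1}]'

```text
time: 5.87
position: [0.489, 0.1041, -0.0059]
tcp_rot: [-3.139, 0.001, 2.879]
wrist_force: [0.5, 1.1, -0.6]
grip_width: 0.0257
finger_force: 0.0
```

Emit:
play_rows --steps '[{"delta_pos":[0,0,0],"turn":[0,0,0],"jaw":-1},{"delta_pos":[0,0,0],"turn":[0,0,0],"jaw":-1}]'

```text
time: 6.03
position: [0.4891, 0.1043, -0.0058]
tcp_rot: [-3.139, 0.001, 2.879]
wrist_force: [-0.4, -0.2, 8.7]
grip_width: 0.023
finger_force: 58.3
```

Emit:
play_rows --steps '[{"delta_pos":[0.004,0,0],"turn":[0,0,0],"jaw":-1},{"delta_pos":[0.008,0,0],"turn":[0,0,0],"jaw":-1},{"delta_pos":[0.012,0,0],"turn":[0,0,0],"jaw":-1},{"delta_pos":[0.016,0,0],"turn":[0,0,0],"jaw":-1},{"delta_pos":[0.016,0,0],"turn":[0,0,0],"jaw":-1}]'

```text
time: 6.45
position: [0.4775, 0.1075, -0.0058]
tcp_rot: [-3.139, 0.003, 2.879]
wrist_force: [2.2, -1.5, 7.3]
grip_width: 0.0231
finger_force: 59.7
```

Emit:
play_rows --steps '[{"delta_pos":[0,0,0],"turn":[0,0,0],"jaw":-1},{"delta_pos":[0,0,0],"turn":[0,0,0],"jaw":-1},{"delta_pos":[0,0,0],"turn":[0,0,0],"jaw":-1}]'

```text
time: 6.7
position: [0.4775, 0.1075, -0.0058]
tcp_rot: [-3.139, 0.002, 2.879]
wrist_force: [3.3, -1.4, 8.8]
grip_width: 0.0229
finger_force: 59.8
```

Emit:
play_rows --steps '[{"delta_pos":[0,0,0],"turn":[0,0,0],"jaw":1},{"delta_pos":[0,0,0],"turn":[0,0,0],"jaw":1},{"delta_pos":[0,0,0],"turn":[0,0,0],"jaw":1},{"delta_pos":[0,0,0],"turn":[0,0,0],"jaw":1},{"delta_pos":[0,0,-0.03],"turn":[0,0,0],"jaw":1}]'

```text
time: 7.12
position: [0.474, 0.1069, 0.0146]
tcp_rot: [-3.135, -0.005, 2.88]
wrist_force: [0.5, -0.7, -0.6]
grip_width: 0.0819
finger_force: 0.0
```

Emit:
play_rows --steps '[{"delta_pos":[0,0,-0.05],"turn":[0,0,0],"jaw":1},{"delta_pos":[0,0,-0.1],"turn":[0,0,0],"jaw":1},{"delta_pos":[0,0,-0.15],"turn":[0,0,0],"jaw":1},{"delta_pos":[0,0,-0.15],"turn":[0,0,0],"jaw":1},{"delta_pos":[0,0,-0.15],"turn":[0,0,0],"jaw":1}]'

```text
time: 7.53
position: [0.4774, 0.1081, 0.139]
tcp_rot: [-3.139, 0.003, 2.879]
wrist_force: [-0.7, 0.5, -0.1]
grip_width: 0.0852
finger_force: 0.0
```

```bash
cat >> h.py <<'E'
def knob(c,z0=.03):
    P=wcloud(c);H=P[...,2]
    a=np.radians(-15);R=np.array([[np.cos(a),np.sin(a)],[-np.sin(a),np.cos(a)]])
    q=(P[...,:2]-[.6032,.0736])@R.T
    m=(q[...,0]<-.1)&(q[...,0]>-.15)&(abs(q[...,1])<.016)&(c["frame"].max(2)<70)&(H>z0)&(H<.05)
    return m.sum(),np.percentile(q[m],[2,50,98],axis=0)
def bar(c):
    P=wcloud(c);H=P[...,2];m=(np.hypot(P[...,0]-.6032,P[...,1]-.0736)<.035)&(H>.1)&(H<.115)
    q=P[m][:,:2];mm,d,w=axis(q);return m.sum(),cv2.minAreaRect((q*1000).astype(np.float32)),np.degrees(np.arctan2(d[1],d[0]))%180
E
python3 - <<'E'
from h import *
c=wcap();print(c["state"]["position"],knob(c))
t=ctrl.capture("top")
print(rel((0.6032,0.0736,0.14),(np.pi,0,np.radians(195.2))))
P=cloud(t);m=(np.hypot(P[...,0]-.6032,P[...,1]-.0736)<.035)&(P[...,2]>.1)&(P[...,2]<.115);print(m.sum())
E
```

```text
[0.47737755 0.10805087 0.13899518] (np.int64(992), array([[-0.13931643, -0.01114562],
       [-0.13121268,  0.00066599],
       [-0.11937347,  0.0117422 ]]))
(array([-0.1648,  0.0006, -0.0046]), array([-0.0007, -0.0004, -0.084 ]))
0
```

The knob is out by exactly 12 mm and stays there. Next, the centre bar.

Emit:
play_rows --steps '[{"delta_pos":[-0.04,0,-0.004],"turn":[0,0,-0.018],"jaw":1},{"delta_pos":[-0.08,0,-0.004],"turn":[0,0,-0.036],"jaw":1},{"delta_pos":[-0.12,0,-0.004],"turn":[0,0,-0.054],"jaw":1},{"delta_pos":[-0.165,0,-0.004],"turn":[0,0,-0.072],"jaw":1},{"delta_pos":[-0.165,0,-0.004],"turn":[0,0,-0.084],"jaw":1}]'

```text
time: 8.05
position: [0.6084, 0.0702, 0.1372]
tcp_rot: [-3.138, -0.003, -2.875]
wrist_force: [-1.4, -1.3, -0.3]
grip_width: 0.0854
finger_force: 0.0
```

Emit:
play_rows --steps '[{"delta_pos":[0,0,0],"turn":[0,0,0],"jaw":1},{"delta_pos":[0,0,0],"turn":[0,0,0],"jaw":1}]'

```text
time: 8.22
position: [0.6024, 0.0739, 0.1381]
tcp_rot: [-3.14, -0.006, -2.878]
wrist_force: [-0.5, -0.4, -1.2]
grip_width: 0.0853
finger_force: 0.0
```

```bash
python3 - <<'E'
from h import *
c=wcap();print(c["state"]["position"],c["state"]["joints"],knob(c),bar(c))
print(rel((0.6032,0.0736,0.058),(np.pi,0,np.radians(195.2))))
E
```

```text
[0.60235124 0.07390077 0.13809744] [ 0.29433864  0.65546753 -0.82006252  1.69612134  0.54384068  1.03982407
  1.12435094] (np.int64(1014), array([[-0.13665619, -0.01171915],
       [-0.12660763, -0.00132933],
       [-0.11695075,  0.01090103]])) (np.int64(2015), ((605.4547729492188, 72.2987060546875), (45.36653518676758, 15.517169952392578), 15.598620414733887), np.float64(15.365463872231857))
(array([-0.0016, -0.0008,  0.1009]), array([-0.0003, -0.0008, -0.0002]))
```

Emit:
play_rows --steps '[{"delta_pos":[-0.0026,-0.0015,0.04],"turn":[0,-0.0008,0],"jaw":1},{"delta_pos":[-0.0026,-0.0015,0.08],"turn":[0,-0.0008,0],"jaw":1},{"delta_pos":[-0.0026,-0.0015,0.1],"turn":[0,-0.0008,0],"jaw":1},{"delta_pos":[-0.0026,-0.0015,0.1],"turn":[0,-0.0008,0],"jaw":-0.3},{"delta_pos":[-0.0026,-0.0015,0.1],"turn":[0,-0.0008,0],"jaw":-1}]'

```text
time: 8.68
position: [0.6048, 0.0733, 0.06]
tcp_rot: [-3.139, 0.001, -2.876]
wrist_force: [0.9, 1.5, 0.5]
grip_width: 0.064
finger_force: 0.0
```

Emit:
play_rows --steps '[{"delta_pos":[0,0,0],"turn":[0,0,0],"jaw":-1},{"delta_pos":[0,0,0],"turn":[0,0,0],"jaw":-1},{"delta_pos":[0,0,0],"turn":[0,0,0],"jaw":-1},{"delta_pos":[0,0,0],"turn":[0,0,0],"jaw":-1},{"delta_pos":[0,0,0],"turn":[0,0,0],"jaw":-1}]'

```text
time: 9.1
position: [0.607, 0.0725, 0.0623]
tcp_rot: [-3.137, 0.005, -2.877]
wrist_force: [2.3, -4.3, 20.0]
grip_width: 0.0148
finger_force: 87.3
```

```bash
python3 - <<'E'
from h import *
s=ctrl.state();print(s)
E
```

```text
{'time': 9.1, 'joints': array([ 0.25837705,  0.73787953, -0.75784756,  1.7687639 ,  0.6417437 ,
        0.89375304,  1.04757185]), 'joint_vel': array([-0.00036734, -0.01229634, -0.00828111, -0.03002135, -0.06327423,
        0.07805491, -0.00272643]), 'joint_efforts': array([-1.24946930e+00, -5.68083143e+01, -9.63329941e+00, -1.54871196e+01,
        1.72369913e-01, -1.67022709e+00, -4.71782719e-02]), 'position': array([0.60703633, 0.07252992, 0.06233313]), 'tcp_rot': array([-3.13733463,  0.00525722, -2.87702447]), 'wrist_force': array([ 2.31823359, -4.28059493, 19.99195226]), 'moment': array([-1.05287232,  0.29708232,  0.16609787]), 'finger_force': 87.33284801244736, 'grip_width': 0.014844862018830365}
```

Emit:
play_rows --steps '[{"delta_pos":[0,0,0],"turn":[0,0,0.0167],"jaw":-1},{"delta_pos":[0,0,0],"turn":[0,0,0.0333],"jaw":-1},{"delta_pos":[0,0,0],"turn":[0,0,0.05],"jaw":-1},{"delta_pos":[0,0,0],"turn":[0,0,0.0667],"jaw":-1},{"delta_pos":[0,0,0],"turn":[0,0,0.0833],"jaw":-1}]'

```text
time: 9.52
position: [0.6074, 0.072, 0.0627]
tcp_rot: [-3.14, 0.008, 2.878]
wrist_force: [-2.2, -3.0, 14.9]
grip_width: 0.0153
finger_force: 100.9
```

Emit:
play_rows --steps '[{"delta_pos":[0,0,0],"turn":[0,0,0.0167],"jaw":-1},{"delta_pos":[0,0,0],"turn":[0,0,0.0333],"jaw":-1},{"delta_pos":[0,0,0],"turn":[0,0,0.05],"jaw":-1},{"delta_pos":[0,0,0],"turn":[0,0,0.0667],"jaw":-1},{"delta_pos":[0,0,0],"turn":[0,0,0.0833],"jaw":-1}]'

```text
time: 9.93
position: [0.6071, 0.0717, 0.0627]
tcp_rot: [3.14, 0.007, 2.354]
wrist_force: [-1.7, -3.8, 16.5]
grip_width: 0.0151
finger_force: 100.9
```

Emit:
play_rows --steps '[{"delta_pos":[0,0,0],"turn":[0,0,0],"jaw":-1},{"delta_pos":[0,0,0],"turn":[0,0,0],"jaw":-1},{"delta_pos":[0,0,0],"turn":[0,0,0],"jaw":-1}]'

```text
time: 10.18
position: [0.6071, 0.0717, 0.0626]
tcp_rot: [3.14, 0.007, 2.359]
wrist_force: [-2.4, -4.5, 16.8]
grip_width: 0.0153
finger_force: 101.0
```

Emit:
play_rows --steps '[{"delta_pos":[0,0,0],"turn":[0,0,0],"jaw":1},{"delta_pos":[0,0,0],"turn":[0,0,0],"jaw":1},{"delta_pos":[0,0,0],"turn":[0,0,0],"jaw":1},{"delta_pos":[0,0,-0.05],"turn":[0,0,0],"jaw":1},{"delta_pos":[0,0,-0.1],"turn":[0,0,0],"jaw":1}]'

```text
time: 10.6
position: [0.6037, 0.0726, 0.139]
tcp_rot: [-3.138, 0.0, 2.361]
wrist_force: [2.0, 0.2, 0.3]
grip_width: 0.0746
finger_force: 0.0
```

Emit:
play_rows --steps '[{"delta_pos":[0,0,0],"turn":[0,0,0],"jaw":1},{"delta_pos":[0,0,0],"turn":[0,0,0],"jaw":1}]'

```text
time: 10.77
position: [0.607, 0.0734, 0.1426]
tcp_rot: [3.137, 0.006, 2.36]
wrist_force: [-0.2, 0.1, -1.2]
grip_width: 0.0854
finger_force: 0.0
```

```bash
python3 - <<'E'
from h import *
c=wcap();print(c["state"]["position"],c["state"]["tcp_rot"],knob(c),bar(c))
print(rel((0.4778,0.1075,0.139),(np.pi,0,np.radians(165))))
E
```

```text
[0.60696209 0.07337534 0.1425851 ] [3.13725471 0.00627898 2.36003055] (np.int64(981), array([[-0.13648317, -0.01015965],
       [-0.12657085,  0.00221492],
       [-0.1166797 ,  0.01254714]])) (np.int64(1998), ((605.5695190429688, 73.19190979003906), (16.003965377807617, 45.364593505859375), 44.36106491088867), np.float64(134.8673355615798))
(array([ 0.1441, -0.082 ,  0.0015]), array([ 0.0001,  0.0008, -0.0827]))
```

Emit:
play_rows --steps '[{"delta_pos":[0.036,-0.02,0],"turn":[0,0,-0.018],"jaw":1},{"delta_pos":[0.072,-0.041,0],"turn":[0,0,-0.036],"jaw":1},{"delta_pos":[0.108,-0.061,0],"turn":[0,0,-0.054],"jaw":1},{"delta_pos":[0.144,-0.082,0.0015],"turn":[0,0.0008,-0.072],"jaw":1},{"delta_pos":[0.144,-0.082,0.0015],"turn":[0,0.0008,-0.0827],"jaw":1}]'

```text
time: 11.23
position: [0.4705, 0.1082, 0.1371]
tcp_rot: [-3.138, -0.007, 2.891]
wrist_force: [-0.8, -0.8, -0.6]
grip_width: 0.0855
finger_force: 0.0
```

Emit:
play_rows --steps '[{"delta_pos":[0,0,0],"turn":[0,0,0],"jaw":1},{"delta_pos":[0,0,0],"turn":[0,0,0],"jaw":1}]'

```text
time: 11.4
position: [0.4777, 0.107, 0.1378]
tcp_rot: [-3.141, -0.002, 2.877]
wrist_force: [0.6, -0.0, -0.0]
grip_width: 0.0855
finger_force: 0.0
```

```bash
python3 - <<'E'
from h import *
c=wcap();print(c["state"]["position"],c["state"]["tcp_rot"],knob(c))
print(rel((0.4778,0.1075,-0.006),(np.pi,0,np.radians(165))))
E
```

```text
[0.47768372 0.10697861 0.1378158 ] [-3.14127874e+00 -2.05838048e-03  2.87721156e+00] (np.int64(1001), array([[-0.13930793, -0.01107841],
       [-0.13117667,  0.00059239],
       [-0.11933594,  0.01164087]]))
(array([0.0003, 0.0005, 0.1799]), array([ 0.    , -0.0003, -0.0006]))
```

Emit:
play_rows --steps '[{"delta_pos":[0.0003,0.0005,0.045],"turn":[0,0,0],"jaw":1},{"delta_pos":[0.0003,0.0005,0.09],"turn":[0,0,0],"jaw":1},{"delta_pos":[0.0003,0.0005,0.135],"turn":[0,0,0],"jaw":1},{"delta_pos":[0.0003,0.0005,0.18],"turn":[0,0,0],"jaw":1},{"delta_pos":[0.0003,0.0005,0.18],"turn":[0,0,0],"jaw":1}]'

```text
time: 11.87
position: [0.4748, 0.1068, -0.011]
tcp_rot: [-3.137, -0.008, 2.878]
wrist_force: [-1.2, -0.2, 0.0]
grip_width: 0.0856
finger_force: 0.0
```

Emit:
play_rows --steps '[{"delta_pos":[0,0,0],"turn":[0,0,0],"jaw":-1},{"delta_pos":[0,0,0],"turn":[0,0,0],"jaw":-1},{"delta_pos":[0,0,0],"turn":[0,0,0],"jaw":-1},{"delta_pos":[0,0,0],"turn":[0,0,0],"jaw":-1},{"delta_pos":[0,0,0],"turn":[0,0,0],"jaw":-1}]'

```text
time: 12.28
position: [0.4785, 0.1079, -0.004]
tcp_rot: [3.14, 0.001, 2.879]
wrist_force: [-0.3, -1.9, 3.0]
grip_width: 0.0256
finger_force: 3.2
```

Emit:
play_rows --steps '[{"delta_pos":[0,0,0],"turn":[0,0,0],"jaw":-1},{"delta_pos":[0,0,0],"turn":[0,0,0],"jaw":-1},{"delta_pos":[0,0,0],"turn":[0,0,0],"jaw":-1}]'

```text
time: 12.53
position: [0.4784, 0.1074, -0.0038]
tcp_rot: [3.142, 0.002, 2.879]
wrist_force: [-1.6, -3.4, 13.0]
grip_width: 0.0231
finger_force: 58.1
```

Emit:
play_rows --steps '[{"delta_pos":[-0.004,0,0],"turn":[0,0,0],"jaw":-1},{"delta_pos":[-0.008,0,0],"turn":[0,0,0],"jaw":-1},{"delta_pos":[-0.012,0,0],"turn":[0,0,0],"jaw":-1},{"delta_pos":[-0.0155,0,0],"turn":[0,0,0],"jaw":-1},{"delta_pos":[-0.0155,0,0],"turn":[0,0,0],"jaw":-1}]'

```text
time: 12.95
position: [0.4899, 0.1043, -0.0038]
tcp_rot: [-3.141, 0.001, 2.879]
wrist_force: [-3.5, -2.6, 14.2]
grip_width: 0.0233
finger_force: 59.1
```

Emit:
play_rows --steps '[{"delta_pos":[-0.0015,0,0],"turn":[0,0,0],"jaw":-1},{"delta_pos":[-0.0015,0,0],"turn":[0,0,0],"jaw":-1}]'

```text
time: 13.12
position: [0.4899, 0.1042, -0.0039]
tcp_rot: [-3.141, -0.001, 2.88]
wrist_force: [-7.5, -2.2, 18.4]
grip_width: 0.0234
finger_force: 59.3
```

Emit:
play_rows --steps '[{"delta_pos":[0,0,0],"turn":[0,0,0],"jaw":1},{"delta_pos":[0,0,0],"turn":[0,0,0],"jaw":1},{"delta_pos":[0,0,0],"turn":[0,0,0],"jaw":1},{"delta_pos":[0,0,0],"turn":[0,0,0],"jaw":1},{"delta_pos":[0,0,-0.03],"turn":[0,0,0],"jaw":1}]'

```text
time: 13.53
position: [0.4889, 0.1038, 0.0162]
tcp_rot: [-3.139, -0.005, 2.88]
wrist_force: [-0.2, -0.2, -1.0]
grip_width: 0.0817
finger_force: 0.0
```

Emit:
play_rows --steps '[{"delta_pos":[0,0,-0.05],"turn":[0,0,0],"jaw":1},{"delta_pos":[0,0,-0.1],"turn":[0,0,0],"jaw":1},{"delta_pos":[0,0,-0.15],"turn":[0,0,0],"jaw":1},{"delta_pos":[0,0,-0.15],"turn":[0,0,0],"jaw":1},{"delta_pos":[0,0,-0.15],"turn":[0,0,0],"jaw":1}]'

```text
time: 13.95
position: [0.4922, 0.1046, 0.1407]
tcp_rot: [3.14, 0.003, 2.879]
wrist_force: [-0.3, 0.8, -0.6]
grip_width: 0.0856
finger_force: 0.0
```

```bash
python3 - <<'E'
from h import *
import pickle
c=wcap();print(c["state"]["position"],knob(c),bar(c))
pickle.dump(c,open("w5.pkl","wb"));cv2.imwrite("pics/w5.png",c["frame"])
E
```

```text
[0.49218905 0.10461166 0.14073988] (np.int64(1010), array([[-0.12756477, -0.01099663],
       [-0.11880879,  0.000149  ],
       [-0.10689827,  0.0119132 ]])) (np.int64(740), ((600.7921142578125, 76.42662811279297), (15.828848838806152, 35.462799072265625), 46.61234664916992), np.float64(125.2518695400253))
```

View pics/w5.png

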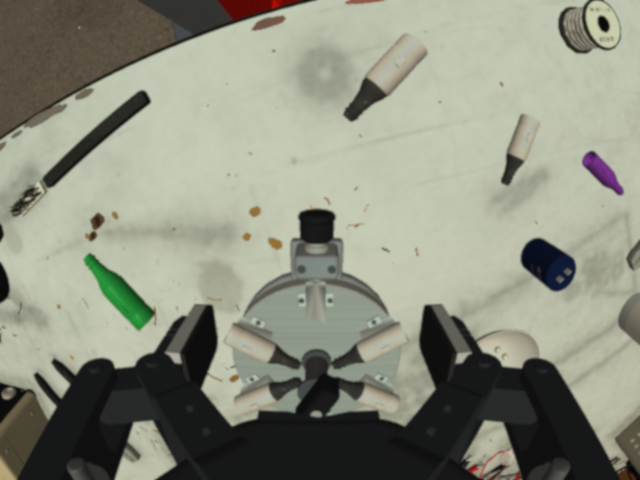

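The knob at (317,225) is back at its starting home position, and it held firm against 7.5 N. The empty cradle at (317,300) is at the front, right above the knob. Next, hover over the plug at (520,150).

```bash
python3 - <<'E'
from h import *
print(rel((0.47,0.288,0.139),(np.pi,0,np.radians(150))))
E
```

```text
(array([8.520e-02, 2.152e-01, 2.000e-04]), array([0.0001, 0.0001, 0.0416]))
```

Emit:
play_rows --steps '[{"delta_pos":[0.018,0.045,0],"turn":[0,0,0.015],"jaw":1},{"delta_pos":[0.036,0.09,0],"turn":[0,0,0.03],"jaw":1},{"delta_pos":[0.053,0.135,0],"turn":[0,0,0.0416],"jaw":1},{"delta_pos":[0.07,0.18,0],"turn":[0,0,0.0416],"jaw":1},{"delta_pos":[0.085,0.215,0],"turn":[0,0,0.0416],"jaw":1}]'

```text
time: 14.42
position: [0.4682, 0.2908, 0.1372]
tcp_rot: [-3.14, -0.002, 2.62]
wrist_force: [0.8, 0.7, 0.1]
grip_width: 0.0853
finger_force: 0.0
```

Emit:
play_rows --steps '[{"delta_pos":[0,0,0],"turn":[0,0,0],"jaw":1},{"delta_pos":[0,0,0],"turn":[0,0,0],"jaw":1}]'

```text
time: 14.58
position: [0.4679, 0.2897, 0.1371]
tcp_rot: [-3.14, -0.003, 2.623]
wrist_force: [0.3, -0.5, 0.8]
grip_width: 0.0857
finger_force: 0.0
```

```bash
cat >> h.py <<'E'
def plug(c,ctr=(.471,.287),r=.05,ax=None):
    P=wcloud(c);H=P[...,2];f=c["frame"]
    m=(np.hypot(P[...,0]-ctr[0],P[...,1]-ctr[1])<r)&(H>.004)&(H<.03)
    n,l,st,ce=cv2.connectedComponentsWithStats(m.astype(np.uint8));k=1+np.argmax(st[1:,4]);m=l==k
    sh=m&(f.max(2)>100);bo=m&(f.max(2)<80)
    return st[k],P[sh],P[bo]
E
python3 - <<'E'
from h import *
c=wcap();print(c["state"]["position"],c["state"]["tcp_rot"])
st,S,B=plug(c);print(st,len(S),len(B))
b=B.mean(0);s=S.mean(0);print("s",s,"b",b,np.degrees(np.arctan2(*(b-s)[1::-1])))
A=np.vstack([S,B])[:,:2];m,d,w=axis(A);d=d*np.sign(d@(b-s)[:2]);h=np.degrees(np.arctan2(d[1],d[0]))
n=np.array([-d[1],d[0]])
print("head",h,"along shell",np.percentile((S[:,:2]-m)@d,[1,99]),"boot",np.percentile((B[:,:2]-m)@d,[1,99]),"across",np.percentile((S[:,:2]-m)@n,[1,99]),S[:,2].max())
t=(np.percentile((B[:,:2]-m)@d,99)-.045); t2=np.percentile((S[:,:2]-m)@d,1)+.019
a=np.mean(np.percentile((S[:,:2]-m)@n,[1,99]))
for q in(t,t2):print("shell mid",m+d*q+n*a)
cv2.imwrite("pics/w6.png",c["frame"])
E
```

```text
[0.46793095 0.28974614 0.13705292] [-3.13958197e+00 -2.84328730e-03  2.62276200e+00]
[ 310  191   27   78 1462] 1156 272
s [0.46650006 0.29474266 0.016764  ] b [0.49103126 0.27775195 0.01464529] -34.70708824447605
head -34.63016349943797 along shell [-0.02511249  0.03629362] boot [0.01403632 0.03705351] across [-0.00898703  0.00929479] 0.021249141530429727
shell mid [0.46472144 0.29614876]
shell mid [0.46623053 0.29510654]
```

```bash
python3 - <<'E'
from h import *
print(rel((0.4657,0.2955,-0.0165),(np.pi,0,np.radians(145.4))))
E
```

```text
(array([0.0076, 0.0071, 0.1919]), array([-0.0005, -0.0003,  0.0131]))
```

Emit:
play_rows --steps '[{"delta_pos":[0.0076,0.0071,0.04],"turn":[0,0,0.0131],"jaw":1},{"delta_pos":[0.0076,0.0071,0.08],"turn":[0,0,0.0131],"jaw":1},{"delta_pos":[0.0076,0.0071,0.12],"turn":[0,0,0.0131],"jaw":1},{"delta_pos":[0.0076,0.0071,0.14],"turn":[0,0,0.0131],"jaw":1},{"delta_pos":[0.0076,0.0071,0.14],"turn":[0,0,0.0131],"jaw":1}]'

```text
time: 15.05
position: [0.4653, 0.2922, 0.0226]
tcp_rot: [-3.134, -0.003, 2.534]
wrist_force: [-0.3, -0.8, 0.2]
grip_width: 0.0856
finger_force: 0.0
```

```bash
python3 - <<'E'
from h import *
print(ctrl.state()["position"])
print(rel((0.4657,0.2955,-0.0165),(np.pi,0,np.radians(145.4))))
c=wcap();st,S,B=plug(c);A=np.vstack([S,B])[:,:2];b=B.mean(0);s=S.mean(0)
m,d,w=axis(A);d=d*np.sign(d@(b-s)[:2]);n=np.array([-d[1],d[0]])
print(st,np.degrees(np.arctan2(d[1],d[0])),s,b,m+n*np.mean(np.percentile((S[:,:2]-m)@n,[1,99]))+d*(np.percentile((S[:,:2]-m)@d,1)+.019), m+d*(np.percentile((B[:,:2]-m)@d,99)-.045))
E
```

```text
[0.46530469 0.29222542 0.02259597]
(array([0.0018, 0.004 , 0.0488]), array([-0.0012, -0.0004, -0.0005]))
[ 305  239   39  114 3269] -34.8685510676042 [0.46498426 0.29598564 0.01664518] [0.49102362 0.27791127 0.01452905] [0.46608257 0.29530857] [0.46456735 0.29628827]
```

Emit:
play_rows --steps '[{"delta_pos":[0.001,0.002,0.025],"turn":[-0.0005,0,0],"jaw":1},{"delta_pos":[0.001,0.002,0.048],"turn":[-0.0005,0,0],"jaw":1},{"delta_pos":[0.001,0.002,0.048],"turn":[-0.0005,0,0],"jaw":1}]'

```text
time: 15.35
position: [0.467, 0.2964, -0.013]
tcp_rot: [3.141, -0.001, 2.535]
wrist_force: [-0.5, 0.0, -0.1]
grip_width: 0.0854
finger_force: 0.0
```

Emit:
play_rows --steps '[{"delta_pos":[0,0,0],"turn":[0,0,0],"jaw":-0.2},{"delta_pos":[0,0,0],"turn":[0,0,0],"jaw":-0.4},{"delta_pos":[0,0,0],"turn":[0,0,0],"jaw":-1},{"delta_pos":[0,0,0],"turn":[0,0,0],"jaw":-1},{"delta_pos":[0,0,0],"turn":[0,0,0],"jaw":-1}]'

```text
time: 15.77
position: [0.4677, 0.2981, -0.0109]
tcp_rot: [3.138, -0.0, 2.536]
wrist_force: [0.4, 0.0, 0.0]
grip_width: 0.0254
finger_force: 0.0
```

Emit:
play_rows --steps '[{"delta_pos":[0,0,0],"turn":[0,0,0],"jaw":-1},{"delta_pos":[0,0,0],"turn":[0,0,0],"jaw":-1},{"delta_pos":[0,0,0],"turn":[0,0,0],"jaw":-1}]'

```text
time: 16.02
position: [0.4676, 0.2981, -0.011]
tcp_rot: [3.138, -0.0, 2.536]
wrist_force: [-2.0, -0.8, 6.8]
grip_width: 0.0162
finger_force: 58.8
```

The grip reads 16 mm and the tips are too high on the shell, so I'll re-grip about 6 mm lower.

Emit:
play_rows --steps '[{"delta_pos":[0,0,0],"turn":[0,0,0],"jaw":0.2},{"delta_pos":[0,0,0],"turn":[0,0,0],"jaw":0.2},{"delta_pos":[0,0,0.007],"turn":[0,0,0],"jaw":0.2},{"delta_pos":[0,0,0.007],"turn":[0,0,0],"jaw":0},{"delta_pos":[0,0,0.007],"turn":[0,0,0],"jaw":-0.5}]'

```text
time: 16.43
position: [0.4669, 0.2978, -0.0179]
tcp_rot: [3.14, -0.001, 2.536]
wrist_force: [0.3, -1.4, 0.3]
grip_width: 0.032
finger_force: 0.0
```

Emit:
play_rows --steps '[{"delta_pos":[0,0,0],"turn":[0,0,0],"jaw":-1},{"delta_pos":[0,0,0],"turn":[0,0,0],"jaw":-1},{"delta_pos":[0,0,0],"turn":[0,0,0],"jaw":-1},{"delta_pos":[0,0,0],"turn":[0,0,0],"jaw":-1},{"delta_pos":[0,0,0],"turn":[0,0,0],"jaw":-1}]'

```text
time: 16.85
position: [0.4672, 0.298, -0.0174]
tcp_rot: [3.139, -0.001, 2.536]
wrist_force: [-0.3, -0.1, -1.2]
grip_width: 0.0167
finger_force: 58.5
```

```bash
python3 - <<'E'
from h import *
s=ctrl.state();print(s["position"],s["tcp_rot"],s["grip_width"],s["finger_force"],s["wrist_force"])
E
```

```text
[ 0.46721533  0.29795084 -0.01737182] [ 3.13867069e+00 -1.03072763e-03  2.53622136e+00] 0.016653621702982076 58.54197766631842 [-0.34533421 -0.10433808 -1.15367145]
```

```bash
python3 - <<'E'
from h import *
import pickle
from scipy.optimize import least_squares
for name in("w5","w2"):
    c=pickle.load(open(name+".pkl","rb"));P=wcloud(c);H=P[...,2];f=c["frame"]
    X=np.array([.605,.073]);a=np.radians(-15);R=np.array([[np.cos(a),np.sin(a)],[-np.sin(a),np.cos(a)]])
    q=(P[...,:2]-X)@R.T
    rr=np.hypot(q[...,0],q[...,1])
    pl=(H>.037)&(H<.043)&(rr<.085)&(rr>.06)&(f.max(2)>70)
    # rim: max radius per angular bin
    th=np.degrees(np.arctan2(q[...,1],q[...,0]));pts=[]
    for t in range(-180,180,3):
        k=pl&(th>=t)&(th<t+3)
        if k.sum()>15 and not (abs(abs(t+1.5)-180)<22): i=np.argmax(np.where(k,rr,0));pts.append(P[...,:2].reshape(-1,2)[i])
    pts=np.array(pts);r=least_squares(lambda z:np.hypot(pts[:,0]-z[0],pts[:,1]-z[1])-.074,X,loss="soft_l1",f_scale=.001)
    print(name,len(pts),"axis",r.x,np.median(abs(r.fun)))
    m=(q[...,0]<-.03)&(q[...,0]>-.08)&(abs(q[...,1])<.0105)&(H>.0455)&(H<.056)
    z=q[m];print(m.sum(),"block radial",np.percentile(z[:,0],[1,99]),"lat",np.percentile(z[:,1],[1,50,99]),H[m].max())
    e=m&(H>.0505);z=q[e];print("top edges lat",z[:,1].min() if len(z) else 0,z[:,1].max() if len(z) else 0, np.percentile(z[:,0],[1,99]))
    hs=(H>.0455)&(H<.051)&(q[...,0]<-.079)&(q[...,0]>-.104)&(abs(q[...,1])<.022)&(f.max(2)>70);z=q[hs]
    print("housing",np.percentile(z,[1,99],axis=0))
E
```

```text
w5 61 axis [0.60524795 0.0728361 ] 0.0004295800873097
670 block radial [-0.07510104 -0.04536002] lat [-8.20957219e-03  8.29166489e-05  7.02827958e-03] 0.053678566246984805
top edges lat -0.008307293283740552 0.007088724702082056 [-0.07523403 -0.0454534 ]
housing [[-0.09873196 -0.0156076 ]
 [-0.0808506   0.01588353]]
w2 51 axis [0.60556037 0.07282729] 0.00030011467810016346
199 block radial [-0.07991257 -0.07148524] lat [-0.0076519   0.00039953  0.00816518] 0.05599850643145457
top edges lat -0.00839514746278534 0.008139029394270133 [-0.0793044  -0.07145505]
housing [[-0.09851826 -0.01554325]
 [-0.08000752  0.01604593]]
```

Emit:
play_rows --steps '[{"delta_pos":[0,0,-0.03],"turn":[0,0,0],"jaw":-1},{"delta_pos":[0,0,-0.06],"turn":[0,0,0],"jaw":-1},{"delta_pos":[0,0,-0.1],"turn":[0,0,0],"jaw":-1},{"delta_pos":[0,0,-0.14],"turn":[0,0,0],"jaw":-1},{"delta_pos":[0,0,-0.165],"turn":[0,0,0],"jaw":-1}]'

```text
time: 17.27
position: [0.4675, 0.2982, 0.1175]
tcp_rot: [3.136, -0.0, 2.537]
wrist_force: [0.5, 1.2, -0.6]
grip_width: 0.0161
finger_force: 58.8
```

Emit:
play_rows --steps '[{"delta_pos":[0,0,0],"turn":[0,0,0],"jaw":-1},{"delta_pos":[0,0,0],"turn":[0,0,0],"jaw":-1}]'

```text
time: 17.43
position: [0.4677, 0.2977, 0.1156]
tcp_rot: [3.137, 0.0, 2.536]
wrist_force: [-0.3, -1.3, -0.7]
grip_width: 0.017
finger_force: 58.8
```

```bash
python3 - <<'E'
from h import *
s=ctrl.state();print(s["position"],s["grip_width"],s["finger_force"])
print(rel((0.5464,0.0882,0.09),(np.pi,0,np.radians(165))))
E
```

```text
[0.46774401 0.29772636 0.1156176 ] 0.016999494334851838 58.83481039199978
(array([-0.23  , -0.1595,  0.0313]), array([ 0.0008,  0.0002, -0.0548]))
```

Emit:
play_rows --steps '[{"delta_pos":[-0.04,-0.027,0],"turn":[0,0,-0.011],"jaw":-1},{"delta_pos":[-0.08,-0.055,0],"turn":[0,0,-0.022],"jaw":-1},{"delta_pos":[-0.12,-0.083,0],"turn":[0,0,-0.033],"jaw":-1},{"delta_pos":[-0.16,-0.111,0],"turn":[0,0,-0.044],"jaw":-1},{"delta_pos":[-0.2,-0.139,0],"turn":[0.0008,0,-0.0548],"jaw":-1}]'

```text
time: 17.85
position: [0.5348, 0.1128, 0.1126]
tcp_rot: [-3.138, -0.003, 2.884]
wrist_force: [0.7, 0.1, -1.6]
grip_width: 0.0166
finger_force: 58.8
```

Emit:
play_rows --steps '[{"delta_pos":[0,0,0],"turn":[0,0,0],"jaw":-1},{"delta_pos":[0,0,0],"turn":[0,0,0],"jaw":-1}]'

```text
time: 18.02
position: [0.5353, 0.1115, 0.1122]
tcp_rot: [-3.138, -0.003, 2.875]
wrist_force: [-0.5, 1.5, -2.3]
grip_width: 0.0164
finger_force: 58.9
```

```bash
python3 - <<'E'
from h import *
print(ctrl.state()["position"],rel((0.5464,0.0882,0.08),(np.pi,0,np.radians(165))))
E
```

```text
[0.53534782 0.11154542 0.11224644] (array([-0.0211, -0.0244,  0.0403]), array([-0.0006, -0.0005, -0.0008]))
```

Emit:
play_rows --steps '[{"delta_pos":[-0.0211,-0.0244,0],"turn":[-0.0006,-0.0005,-0.0008],"jaw":-1},{"delta_pos":[-0.0211,-0.0244,0.02],"turn":[-0.0006,-0.0005,-0.0008],"jaw":-1},{"delta_pos":[-0.0211,-0.0244,0.04],"turn":[-0.0006,-0.0005,-0.0008],"jaw":-1},{"delta_pos":[-0.0211,-0.0244,0.04],"turn":[-0.0006,-0.0005,-0.0008],"jaw":-1},{"delta_pos":[-0.0211,-0.0244,0.04],"turn":[-0.0006,-0.0005,-0.0008],"jaw":-1}]'

```text
time: 18.43
position: [0.5455, 0.0929, 0.0814]
tcp_rot: [3.14, -0.0, 2.887]
wrist_force: [-0.2, 0.3, -1.0]
grip_width: 0.0164
finger_force: 59.2
```

```bash
python3 - <<'E'
from h import *
c=wcap();s=c["state"];print(s["position"],s["tcp_rot"],s["joints"],s["grip_width"])
print(rel((0.5464,0.0882,0.0325),(np.pi,0,np.radians(165))))
P=wcloud(c);f=c["frame"];H=P[...,2];T=Ro.from_euler("xyz",s["tcp_rot"]).as_matrix();Q=(P-s["position"])@T
m=(abs(Q[...,1])<.012)&(abs(Q[...,0])<.03)&(H>.09)&(H<.125)&(Q[...,2]>-.05)&(f.max(2)>100)
if m.sum():print("shell in tool",np.percentile(Q[m],[1,50,99],axis=0),"head z",np.percentile(H[m],[1,99]))
cv2.imwrite("pics/w7.png",f)
E
```

```text
[0.5454505  0.09294833 0.08139094] [ 3.14017088e+00 -4.67456102e-05  2.88719290e+00] [ 0.17927827  0.61848804 -0.66461148  1.90219628  0.5207329   0.79887822
  0.54727754] 0.016411666063316885
(array([-0.0022, -0.006 ,  0.0619]), array([0.0003, 0.0001, 0.0012]))
shell in tool [[-0.01945347 -0.01067931 -0.03881362]
 [ 0.00452661  0.00019591 -0.03507341]
 [ 0.01793856  0.00889593 -0.01746218]] head z [0.0988528  0.12020333]
```

View pics/w7.png

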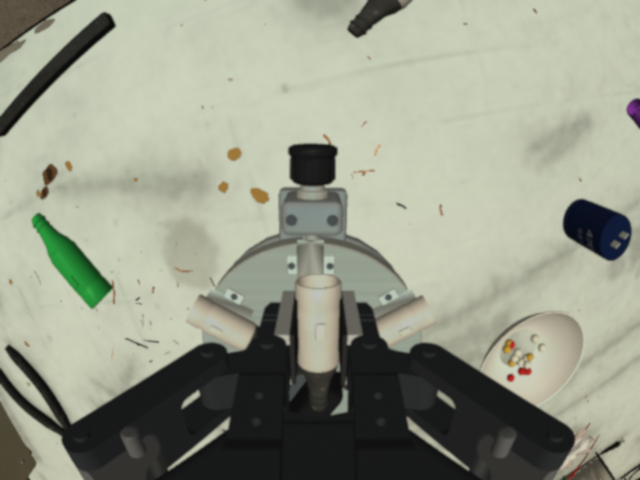

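The held plug at (320,320) has its metal end outward and its boot towards the hub. The cradle at (311,258) is about 5 mm to the left, which agrees with the measured pose. I'll correct sideways and then lower.

Emit:
play_rows --steps '[{"delta_pos":[-0.0022,-0.006,0.0],"turn":[0,0,0.0012],"jaw":-1},{"delta_pos":[-0.0022,-0.006,0.02],"turn":[0,0,0.0012],"jaw":-1},{"delta_pos":[-0.0022,-0.006,0.04],"turn":[0,0,0.0012],"jaw":-1},{"delta_pos":[-0.0022,-0.006,0.045],"turn":[0,0,0.0012],"jaw":-1},{"delta_pos":[-0.0022,-0.006,0.045],"turn":[0,0,0.0012],"jaw":-1}]'

```text
time: 18.9
position: [0.5465, 0.0867, 0.0457]
tcp_rot: [3.14, 0.001, 2.878]
wrist_force: [-0.3, 0.0, -1.2]
grip_width: 0.0163
finger_force: 59.6
```

Emit:
play_rows --steps '[{"delta_pos":[0,0,0],"turn":[0,0,0],"jaw":-1},{"delta_pos":[0,0,0],"turn":[0,0,0],"jaw":-1}]'

```text
time: 19.07
position: [0.5466, 0.0867, 0.0466]
tcp_rot: [3.14, 0.001, 2.878]
wrist_force: [-3.1, -0.1, -3.1]
grip_width: 0.0167
finger_force: 59.5
```

```bash
python3 - <<'E'
from h import *
c=wcap();s=c["state"];print(s["position"],s["tcp_rot"],s["wrist_force"])
print(rel((0.5464,0.0882,0.032),(np.pi,0,np.radians(165))))
E
```

```text
[0.54660112 0.08672029 0.04655526] [3.14027720e+00 1.46780084e-03 2.87817575e+00] [-3.14778675 -0.08345285 -3.12615652]
(array([0.0009, 0.0018, 0.0182]), array([ 0.0002,  0.0003, -0.0003]))
```

Emit:
play_rows --steps '[{"delta_pos":[0.0008,0.0018,0.004],"turn":[0,0,0],"jaw":-1},{"delta_pos":[0.0008,0.0018,0.009],"turn":[0,0,0],"jaw":-1},{"delta_pos":[0.0008,0.0018,0.014],"turn":[0,0,0],"jaw":-1},{"delta_pos":[0.0008,0.0018,0.017],"turn":[0,0,0],"jaw":-1},{"delta_pos":[0.0008,0.0018,0.017],"turn":[0,0,0],"jaw":-1}]'

```text
time: 19.53
position: [0.5476, 0.0887, 0.0327]
tcp_rot: [3.139, 0.003, 2.878]
wrist_force: [-0.5, -0.5, 4.6]
grip_width: 0.0165
finger_force: 60.3
```

Emit:
play_rows --steps '[{"delta_pos":[0,0,0],"turn":[0,0,0],"jaw":-1},{"delta_pos":[0,0,0],"turn":[0,0,0],"jaw":-1}]'

```text
time: 19.7
position: [0.5476, 0.0887, 0.0328]
tcp_rot: [3.139, 0.003, 2.878]
wrist_force: [0.4, -0.0, 2.8]
grip_width: 0.0165
finger_force: 60.2
```

```bash
python3 - <<'E'
from h import *
c=wcap();s=c["state"];print(s["position"],s["tcp_rot"],s["wrist_force"],s["grip_width"])
cv2.imwrite("pics/w8.png",c["frame"][120:420,120:520])
E
```

```text
[0.54755923 0.08865051 0.032823  ] [3.13902257 0.00325459 2.87820108] [ 0.44992946 -0.04819269  2.84619351] 0.01650774723686788
```

View pics/w8.png

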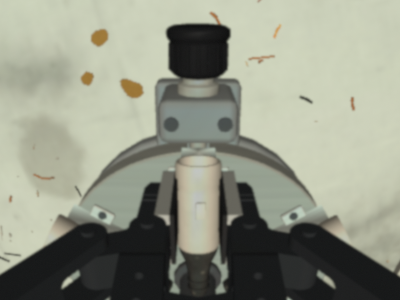

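The plug lies in line above the knob with its shell end at (200,165), and light contact is felt. I'll release gently and rise.

Emit:
play_rows --steps '[{"delta_pos":[0,0,0.0005],"turn":[0,0,0],"jaw":-0.5},{"delta_pos":[0,0,0.0005],"turn":[0,0,0],"jaw":-0.4},{"delta_pos":[0,0,0.0005],"turn":[0,0,0],"jaw":-0.2},{"delta_pos":[0,0,0.0005],"turn":[0,0,0],"jaw":0.1},{"delta_pos":[0,0,0.0005],"turn":[0,0,0],"jaw":0.2}]'

```text
time: 20.17
position: [0.5469, 0.0883, 0.032]
tcp_rot: [3.14, 0.002, 2.878]
wrist_force: [-0.1, -0.3, 0.5]
grip_width: 0.0511
finger_force: 0.0
```

Emit:
play_rows --steps '[{"delta_pos":[0,0,0],"turn":[0,0,0],"jaw":0.2},{"delta_pos":[0,0,-0.03],"turn":[0,0,0],"jaw":0.2},{"delta_pos":[0,0,-0.07],"turn":[0,0,0],"jaw":0.2},{"delta_pos":[0,0,-0.11],"turn":[0,0,0],"jaw":0.2},{"delta_pos":[0,0,-0.15],"turn":[0,0,0],"jaw":0.2}]'

```text
time: 20.58
position: [0.5462, 0.0883, 0.1534]
tcp_rot: [3.14, 0.001, 2.879]
wrist_force: [0.8, 0.1, 0.0]
grip_width: 0.0512
finger_force: 0.0
```

Emit:
play_rows --steps '[{"delta_pos":[0.02,0,-0.03],"turn":[0,0,0],"jaw":0.2},{"delta_pos":[0.06,0,-0.03],"turn":[0,0,0],"jaw":0.2},{"delta_pos":[0.06,0,-0.03],"turn":[0,0,0],"jaw":1},{"delta_pos":[0.06,0,-0.03],"turn":[0,0,0],"jaw":1},{"delta_pos":[0.06,0,-0.03],"turn":[0,0,0],"jaw":1}]'

```text
time: 21.0
position: [0.5006, 0.1003, 0.1761]
tcp_rot: [3.14, 0.003, 2.878]
wrist_force: [0.8, -1.2, -0.0]
grip_width: 0.0844
finger_force: 0.0
```

```bash
python3 - <<'E'
from h import *
c=wcap();f=c["frame"];s=c["state"];print(s["position"],s["wrist_force"]);print(knob(c))
P=wcloud(c);H=P[...,2];a=np.radians(-15);R=np.array([[np.cos(a),np.sin(a)],[-np.sin(a),np.cos(a)]]);q=(P[...,:2]-[.6054,.0728])@R.T
m=(abs(q[...,1])<.014)&(q[...,0]>-.09)&(q[...,0]<-.04)&(H>.056)&(H<.075)&(f.max(2)>100)
mm,d,w=axis(q[m]);print("shell",m.sum(),np.percentile(q[m],[1,50,99],axis=0),np.degrees(np.arctan2(d[1],d[0])),"top z",np.percentile(H[m],99))
for lo,hi in((-.08,-.07),(-.056,-.046)):print(np.percentile(H[m&(q[...,0]>lo)&(q[...,0]<hi)],97))
v,u=np.where(m);cu,cv=int(u.mean()),int(v.mean())
cv2.imwrite("pics/w9.png",cv2.resize(f[max(0,cv-100):cv+100,max(0,cu-130):cu+130],None,fx=3,fy=3)[:600,:800])
E
```

```text
[0.50055353 0.10031691 0.17605422] [ 0.823961   -1.24815681 -0.00591153]
(np.int64(801), array([[-0.1270143 , -0.01105831],
       [-0.11818917,  0.0004207 ],
       [-0.10622928,  0.01197867]]))
shell 924 [[-0.07611132 -0.00858455]
 [-0.05921534  0.00049721]
 [-0.04057106  0.00959115]] 179.8773193855419 top z 0.06903487019524777
0.06855251127868058
0.06848181901564147
```

View pics/w9.png

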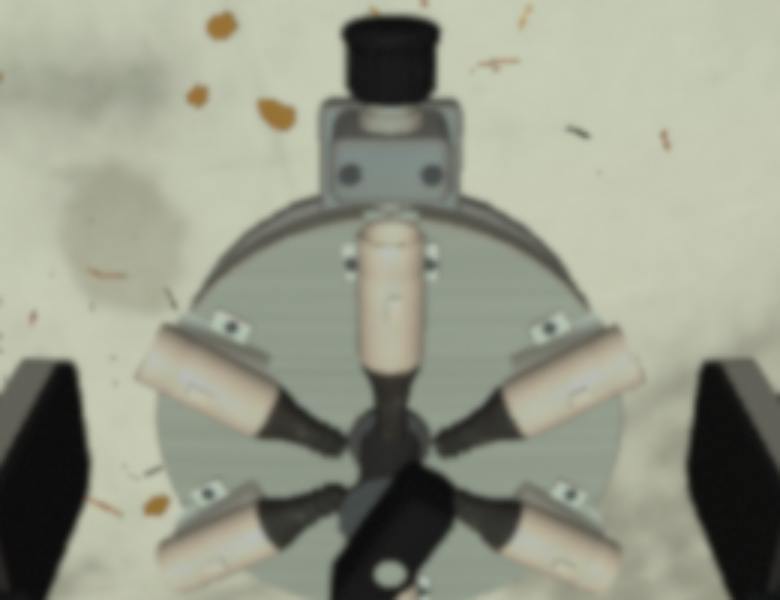

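The plug sits level in the front cradle, with its shell at (390,300) and its boot towards the hub. The knob at (390,60) is home. I'll compare its radial position with its neighbours.

```bash
python3 - <<'E'
from h import *
c=wcap();f=c["frame"];P=wcloud(c);H=P[...,2]
for k in(0,60,-60):
    a=np.radians(-15+k);R=np.array([[np.cos(a),np.sin(a)],[-np.sin(a),np.cos(a)]]);q=(P[...,:2]-[.6054,.0728])@R.T
    b=(abs(q[...,1])<.005)&(q[...,0]>-.09)&(q[...,0]<-.02)&(H>.05)
    m=b&(H>.063)&(f.max(2)>110);x=np.sort(q[m][:,0])
    print(k,m.sum(),np.percentile(x,[.5,2,98,99.5]), np.median(q[m][:,1]),np.percentile(H[m],90))
E
```

```text
0 516 [-0.07621726 -0.07576893 -0.03827056 -0.03733307] 0.00043075871392606047 0.0683206748890477
60 450 [-0.07952865 -0.07891017 -0.04210361 -0.0415463 ] 0.0008855703596313537 0.06863978546830675
-60 487 [-0.07943033 -0.07891468 -0.042066   -0.04133407] -0.000983957276640938 0.06860235277269817
```

It lies 3.5 mm further in than its neighbours, so I'll re-grip and move it outwards.

```bash
python3 - <<'E'
from h import *
print(ctrl.state()["position"],rel((0.5474,0.0884,0.08),(np.pi,0,np.radians(165))))
E
```

```text
[0.50083329 0.10030088 0.17564749] (array([-0.0598,  0.0006,  0.1197]), array([ 0.0003,  0.0003, -0.0004]))
```

Emit:
play_rows --steps '[{"delta_pos":[-0.03,0.0006,0.02],"turn":[0,0,0],"jaw":0.2},{"delta_pos":[-0.0598,0.0006,0.05],"turn":[0,0,0],"jaw":0.2},{"delta_pos":[-0.0598,0.0006,0.09],"turn":[0,0,0],"jaw":0.2},{"delta_pos":[-0.0598,0.0006,0.119],"turn":[0,0,0],"jaw":0.2},{"delta_pos":[-0.0598,0.0006,0.119],"turn":[0,0,0],"jaw":0.2}]'

```text
time: 21.52
position: [0.5447, 0.0874, 0.0761]
tcp_rot: [-3.14, -0.005, 2.877]
wrist_force: [-0.2, 0.1, 0.2]
grip_width: 0.051
finger_force: 0.0
```

Emit:
play_rows --steps '[{"delta_pos":[0,0,0],"turn":[0,0,0],"jaw":0.2},{"delta_pos":[0,0,0],"turn":[0,0,0],"jaw":0.2}]'

```text
time: 21.68
position: [0.5475, 0.0893, 0.0819]
tcp_rot: [3.139, 0.003, 2.878]
wrist_force: [-0.1, 0.3, -0.2]
grip_width: 0.0514
finger_force: 0.0
```

```bash
python3 - <<'E'
from h import *
s=ctrl.state();print(s["position"],s["grip_width"],rel((0.5474,0.0884,0.0325),(np.pi,0,np.radians(165))))
E
```

```text
[0.54750475 0.08931405 0.08185767] 0.05139429362465818 (array([ 0.    , -0.0013,  0.0617]), array([ 0.0004,  0.0005, -0.0002]))
```

Emit:
play_rows --steps '[{"delta_pos":[0,-0.001,0.03],"turn":[0,0,0],"jaw":0.2},{"delta_pos":[0,-0.001,0.05],"turn":[0,0,0],"jaw":0.2},{"delta_pos":[0,-0.001,0.0605],"turn":[0,0,0],"jaw":0.2},{"delta_pos":[0,-0.001,0.0605],"turn":[0,0,0],"jaw":0.2},{"delta_pos":[0,-0.001,0.0605],"turn":[0,0,0],"jaw":0.2}]'

```text
time: 22.1
position: [0.5474, 0.0884, 0.0336]
tcp_rot: [3.139, 0.003, 2.878]
wrist_force: [-0.1, 0.3, 0.0]
grip_width: 0.0517
finger_force: 0.0
```

Emit:
play_rows --steps '[{"delta_pos":[0,0,0],"turn":[0,0,0],"jaw":-0.4},{"delta_pos":[0,0,0],"turn":[0,0,0],"jaw":-1},{"delta_pos":[0,0,0],"turn":[0,0,0],"jaw":-1},{"delta_pos":[0,0,0],"turn":[0,0,0],"jaw":-1},{"delta_pos":[0,0,0],"turn":[0,0,0],"jaw":-1}]'

```text
time: 22.52
position: [0.5475, 0.0884, 0.0337]
tcp_rot: [3.139, 0.004, 2.878]
wrist_force: [-1.1, -1.2, 7.7]
grip_width: 0.0168
finger_force: 58.5
```

Emit:
play_rows --steps '[{"delta_pos":[0,0,-0.0015],"turn":[0,0,0],"jaw":-1},{"delta_pos":[0.002,0,-0.002],"turn":[0,0,0],"jaw":-1},{"delta_pos":[0.0042,0,-0.002],"turn":[0,0,0],"jaw":-1},{"delta_pos":[0.0042,0,-0.001],"turn":[0,0,0],"jaw":-1},{"delta_pos":[0.0042,0,0],"turn":[0,0,0],"jaw":-1}]'

```text
time: 22.93
position: [0.5435, 0.0896, 0.0335]
tcp_rot: [3.139, 0.003, 2.879]
wrist_force: [-6.5, 0.4, 26.0]
grip_width: 0.016
finger_force: 61.6
```

Emit:
play_rows --steps '[{"delta_pos":[0,0,0],"turn":[0,0,0],"jaw":-1},{"delta_pos":[0,0,0],"turn":[0,0,0],"jaw":-1}]'

```text
time: 23.1
position: [0.5435, 0.0897, 0.0336]
tcp_rot: [3.139, 0.003, 2.879]
wrist_force: [-4.8, 0.5, 15.2]
grip_width: 0.0162
finger_force: 60.5
```

Emit:
play_rows --steps '[{"delta_pos":[0,0,0],"turn":[0,0,0],"jaw":-0.5},{"delta_pos":[0,0,0],"turn":[0,0,0],"jaw":-0.4},{"delta_pos":[0,0,0],"turn":[0,0,0],"jaw":-0.2},{"delta_pos":[0,0,0],"turn":[0,0,0],"jaw":0.2},{"delta_pos":[0,0,0],"turn":[0,0,0],"jaw":0.2}]'

```text
time: 23.52
position: [0.5434, 0.0889, 0.0324]
tcp_rot: [3.14, 0.002, 2.878]
wrist_force: [-0.1, 0.4, -0.2]
grip_width: 0.0515
finger_force: 0.0
```

Emit:
play_rows --steps '[{"delta_pos":[0,0,0],"turn":[0,0,0],"jaw":0.2},{"delta_pos":[0,0,-0.03],"turn":[0,0,0],"jaw":0.2},{"delta_pos":[0,0,-0.07],"turn":[0,0,0],"jaw":0.2},{"delta_pos":[0,0,-0.11],"turn":[0,0,0],"jaw":0.2},{"delta_pos":[0,0,-0.15],"turn":[0,0,0],"jaw":0.2}]'

```text
time: 23.93
position: [0.5427, 0.0889, 0.1537]
tcp_rot: [3.14, 0.001, 2.878]
wrist_force: [0.4, 0.2, 0.7]
grip_width: 0.0511
finger_force: 0.0
```

Emit:
play_rows --steps '[{"delta_pos":[0.02,0,-0.03],"turn":[0,0,0],"jaw":0.2},{"delta_pos":[0.06,0,-0.03],"turn":[0,0,0],"jaw":0.2},{"delta_pos":[0.06,0,-0.03],"turn":[0,0,0],"jaw":1},{"delta_pos":[0.06,0,-0.03],"turn":[0,0,0],"jaw":1},{"delta_pos":[0.06,0,-0.03],"turn":[0,0,0],"jaw":1}]'

```text
time: 24.35
position: [0.497, 0.1009, 0.1764]
tcp_rot: [3.14, 0.003, 2.878]
wrist_force: [0.6, -0.6, -0.3]
grip_width: 0.0841
finger_force: 0.0
```

```bash
python3 - <<'E'
from h import *
c=wcap();f=c["frame"];P=wcloud(c);H=P[...,2];print(c["state"]["position"],knob(c))
for k in(0,60,-60):
    a=np.radians(-15+k);R=np.array([[np.cos(a),np.sin(a)],[-np.sin(a),np.cos(a)]]);q=(P[...,:2]-[.6054,.0728])@R.T
    m=(abs(q[...,1])<.005)&(q[...,0]>-.09)&(q[...,0]<-.02)&(H>.063)&(f.max(2)>110);x=q[m][:,0]
    z=[np.percentile(H[m&(q[...,0]>l)&(q[...,0]<l+.01)],95).round(4) for l in(-.077,-.052)]
    print(k,m.sum(),np.percentile(x,[.5,2,98,99.5]), np.median(q[m][:,1]),z)
E
```

```text
[0.49703216 0.10091391 0.17638333] (np.int64(785), array([[-1.27338610e-01, -1.06255117e-02],
       [-1.18349860e-01,  1.00405838e-04],
       [-1.06209428e-01,  1.16426595e-02]]))
0 532 [-0.08023409 -0.07987819 -0.0424073  -0.04147601] 0.00015128383446180203 [np.float64(0.0683), np.float64(0.0683)]
60 453 [-0.07959699 -0.07921756 -0.04216465 -0.04138803] 0.001010327625751386 [np.float64(0.0687), np.float64(0.0687)]
-60 488 [-0.07977658 -0.07920639 -0.04201947 -0.04148725] -0.0009199483998595918 [np.float64(0.0687), np.float64(0.0688)]
```

The plug now matches its neighbours to within 0.5 mm, and the knob is home. Handing in.

```bash
python3 -c "
from workcell import ctrl
print(ctrl.finish_job())"
```

```text
the job is handed in; nothing more can be done
None
```

Job handed in at about 24 s (no verdict shown): the carousel is locked with the formerly empty cradle at the front, the knob is fully home, and the plug lies in that cradle within about 0.7 mm of its neighbours.

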